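# Load the jar warmer and switch it on

## Task

Draw the empty jar tray out of the warmer's bay until it meets the front stop, then push every jar, upright and without lifting it off the board, between the guide rails into the tray so that they stand in single file wholly inside it. Then roll the loaded tray fully home against the back of the bay, and last turn the black knob clockwise as far as it goes. Leave the saucer, sieve and spoon where they are.

Things in the scene. Friction and masses are not known exactly. Their poses are not given: they have to be found in the camera images.
- warmer: Jar warmer, fixed; place and turn vary. Origin on the table below the middle of the jar entrance, where board and tray bed meet. x: the way the tray rolls into the bay; y: the way jars are pushed into the tray; z up. In this frame (mm) the flat grey loading board, top at z 43.5, spans x -140 to 140, y -320 to 0, with open outer edges; the tray bed and bay lie at y 0 to 267.
- mouth (a point): Middle of the jar entrance at board height (warmer x 0, y 0, z 43.5 mm), axes as the warmer's. Two fixed upright steel guide rails on the board (6 mm thick, 40 mm high, mirrored about x = 0) form a funnel leading to it: about 64 mm clear at y 0, about 130 mm clear at y -55 mm.
- front_stop (a point): Middle of the front stop's face, a low bar that halts the tray with its lane in line with the funnel: the tray's origin is then at warmer x 0, y 133.5 mm, z 35. Ten free rollers (axes along y, tops at warmer z 35 mm) carry the tray from here to the bay; end guides hold it in y with 2.5 mm play each way.
- bay_back (a point): Foot of the bay's back wall, at roller-top height (warmer x 175, y 133.5, z 35 mm). The bay is open-topped and white, walls 110 mm high; fully home, the tray's edge touches this wall and its origin is at warmer x 120 mm. The bay's side walls (x 71 to 177 mm) stand at y -16 to -2 and 269 to 283 mm, so a jar sticking out of the tray catches.
- tray: Aluminium jar tray on the rollers, 450 g: floor 110 (x) by 262 (y) by 8 mm, one lane along y between two rails (68 mm clear, 40 mm high above the floor, outer faces at x -41 and 41), open at y -131, closed at y +123: 254 mm, room for four jars. Origin: middle of its underside; axes parallel to the warmer's. Starts in or partly in the bay; rolls along warmer x with 1 to 2 N, stays where left.
- lane_end (a point): On the tray's floor (8 mm above its underside), middle of the inner face of the wall that closes the lane (tray x 0, y 123 mm). Axes as the tray's; the lane runs from here 254 mm towards -y to its open end. Jars pushed in shove the earlier ones along.
- tray_grip (a point): Grip point on an upright black tab 12 mm thick (x), 30 mm wide (y) on the side away from the bay: tray x -95, y 0, 45 mm above the tray's underside, 16 mm below the tab's top. A flat bracket joins it to the tray 28 mm below this point; 48 mm free between tab and lane rail. Axes as the tray's. Pinch it along x from above to pull or push the tray.
- knob_grip (a point): Chunky black rotary knob on top of a white console box (100 by 90 by 60 mm, fixed) beyond the +y end of the warmer. The point is on the upright turning axis, 31 mm above the knob's underside, 7 mm below the top of its bar grip. The bar is 14 mm thick, 49 mm long, 32 mm tall, above a disc of 52 mm diameter; it lies along the x axis of this point, which turns with the knob.
- knob (a joint): Turn of the knob, rad: 0 off, grows clockwise seen from above to its stop at 1.3 (on). Starts between 0 and 0.2; stays where it is left, about 0.05 N m to turn.
- saucer: Bystander: white ceramic saucer, 150 mm across, 20 mm high. Origin: centre of its underside.
- sieve: Bystander: white plastic sieve, bowl 130 mm across and 45 mm high, with a 150 mm handle. Origin: under the bowl's centre.
- spoon: Bystander: steel tablespoon, 175 mm long, lying flat. Origin: about the middle, on the table.
- jar0: Squat round lidded jar, brown glass with a steel lid: 60 mm diameter, 60 mm high, 160 g (varies), standing upright on the loading board. Origin: centre of its underside; z up. All jars are alike; some are absent (None).
- jar1: Squat round lidded jar, brown glass with a steel lid: 60 mm diameter, 60 mm high, 160 g (varies), standing upright on the loading board. Origin: centre of its underside; z up. All jars are alike; some are absent (None).
- jar2: Squat round lidded jar, brown glass with a steel lid: 60 mm diameter, 60 mm high, 160 g (varies), standing upright on the loading board. Origin: centre of its underside; z up. All jars are alike; some are absent (None).
- jar3: Squat round lidded jar, brown glass with a steel lid: 60 mm diameter, 60 mm high, 160 g (varies), standing upright on the loading board. Origin: centre of its underside; z up. All jars are alike; some are absent (None).
Mind the look-alikes: they are no part of the job. Leave any pink, turquoise or yellow look-alike of the jar0 alone.

How it is judged:
On the way, in this order (a step that is already met when the one before it is completed fails the run):
1. the tray is drawn out to the front stop (x of tray in the frame of warmer below 0.007 m), for 0.2 s.
2. every jar stands in the tray's lane (x of jar0 in the frame of tray between -0.012 and 0.012 m and y of jar0 in the frame of tray between -0.104 and 0.098 m and z of jar0 in the frame of tray between 0.002 and 0.016 m and angle between each of jar0, jar1, jar2, jar3's own z axis and vertical below 0.12 rad and x of jar1 in the frame of tray between -0.012 and 0.012 m and y of jar1 in the frame of tray between -0.104 and 0.098 m and z of jar1 in the frame of tray between 0.002 and 0.016 m and x of jar2 in the frame of tray between -0.012 and 0.012 m and y of jar2 in the frame of tray between -0.104 and 0.098 m and z of jar2 in the frame of tray between 0.002 and 0.016 m and x of jar3 in the frame of tray between -0.012 and 0.012 m and y of jar3 in the frame of tray between -0.104 and 0.098 m and z of jar3 in the frame of tray between 0.002 and 0.016 m), for 0.2 s.
3. the loaded tray is home in the bay (all of step 2 and x of tray in the frame of warmer between 0.113 and 0.13 m and y of tray in the frame of warmer between 0.124 and 0.143 m and z of tray in the frame of warmer below 0.042 m and angle between tray's own z axis and vertical below 0.06 rad), for 0.2 s.
4. the knob is turned on (value of joint knob above 1.15 rad), for 0.2 s.
At the end, for the whole second after the job is handed in: The tray is within about 7 mm of the back of the bay, every jar stands upright (within 0.12 rad) in single file in the tray's lane with no more than 3 mm past its open end, the knob is at 1.15 rad or more, and everything is at rest (all of step 3 and value of joint knob above 1.15 rad and linear speed of each of tray, jar0, jar1, jar2, jar3 below 0.02 m/s); the robot touches nothing.
It fails at once if a jar is lifted more than about 45 mm off the board (z of any of jar0, jar1, jar2, jar3 in the frame of warmer above 0.09 m).
It fails at once if a bystander (saucer, sieve, spoon) is moved more than 30 mm (distance of any of saucer, sieve, spoon from where it was at the start of the episode above 0.03 m).
Of jar0, jar1, jar2, jar3 only 2 to 4 are there at a start; the rules pass over those that are not, and their reading is None.
At some moment in a run one of jar0, jar1, jar2, jar3 may be knocked a few centimetres aside while the robot is not near it.
Once in a run the grip may slacken for a moment while it holds something.
It also fails if it takes over 210 s, if anything falls off the work surface, if the arm or the gripper's body presses on something with over 40 N, if the wrist force passes 120 N, or if a joint passes its speed limit or range.

## Robot

A 6-joint arm with a two-finger parallel gripper is mounted at the origin on the work surface. World frame = base frame: x ahead of the robot, y to its left, z up, the work surface at z = 0. Lengths are in m, angles in rad, forces in N, time in s.
With the tool pointing down it reaches from about 0.35 to 0.875 m from the base axis. Payload 4.2 kg.
Tool frame: the origin (TCP) lies between the finger pads; the fingertips stand 17 mm ahead of it and the grasp point (between the pads) lies 2 mm behind it (tips_ahead is the y of the fingertips in the tool frame, in m); y points along the fingers, x is the direction in which the jaws open and shut, and the axes are right-handed (so a half turn about y gives the same grasp; the last joint's range is limited). The gripper opens to 87 mm and grips with 3 to 60 N. Pads are 19 mm wide; open, the fingers measure 117 mm over their backs; the gripper's body (75 mm by 190 mm) begins 51 mm behind the grasp point.
Start: joints at [-1.016, 0.385, 0.008, 0, -1.194, -0.259], TCP at [0.182, -0.598, 0.24] pointing down, gripper open.
Joint ranges: [-3.14, 3.14], [-1.21, 2.06], [-1.07, 1.41], [-3.16, 2.05], [-2.99, -0.16], [-3.1, 3.1]. Speed limits (rad/s): [2.79, 2.79, 3.14, 3.14, 3.14, 3.14].

## Interface

Orientations are given as a rotation vector (axis times angle).
In Python, from rig import sense, capture, camera_info, hand_in, tips_ahead gives the robot as it stands. The module is installed in compiled form; this text tells all that it offers.
- The arm moves only by the tool step_arm, never from a script. Its argument "deltas" is a list that holds one entry, the list of rows, each a list of 6 numbers: the shift along the tool's x, y, z in cm, then the turn, a rotation vector about the tool's x, y, z in rad. A call has exactly 10 rows; each row shifts and turns the pose as measured when the row begins, along the tool's axes as they then stand; what a row does not reach is not made up. A row lasts 1/8 s, in which the tool goes at most 62.5 mm and 10.7 degrees, less where a joint would pass 70% of its speed; a pose out of reach is approached as far as the arm can. A call is refused whole if a number of a shift passes 6.25 or a number of a turn 0.188, either way. A call with a gripper value outside its range is refused whole. "fingers" is the opening, from 0 (shut) to 1 (fully open), set as the call begins (left out, the last holds). The fingers move at their own pace and stop on an object; "force" is the grip in N (left out, the last holds). Time passes only in rows, so rows that do not move let the fingers close, or fill a call up. It gives the time, the measured TCP pose, the force and the opening at its end, in the units of the state.
- sense(): the state, without advancing time (a new reading comes with each control period).
- capture(name): name is "scene" or "side" or "wrist"; returns the picture (384x512x3 uint8, red, green, blue); there is no depth.
- camera_info(name): a dict with "intrinsics" (3x3 intrinsics, pixels), "T" (4x4, takes a point from camera to world coordinates); the wrist camera has in their place "tool_from_camera" (4x4, takes a point from camera to tool coordinates, whose origin is the TCP and whose axes are the tool frame's). Camera axes: x right, y down, z forward; pixel columns grow to the right and rows downward; lengths in m; the calibration is good to about 2 mm. A picture is of the moment at which its call begins: read the wrist's pose just before it. camera_info takes no time and is no camera call.
- hand_in(): hands the job in, once; it reports no verdict.
The state is a dict: "time": time; "qpos": joint angles; "qvel": joint speeds; "effort": joint torques, N m; "position": TCP position; "eef_rot": TCP orientation; "ft_force": force on the tool from outside, world axes, zero at the start; "torque": the same for the moment, N m; "width": finger opening in m.
Only numpy, scipy, OpenCV 4.12 (cv2) and the standard library are available. Lean on these libraries where they do the work, as an engineer would, in place of code of your own. Each camera call takes 0.05 s, during which the arm holds its last target.

## Working session

There is one attempt and no reset: what is moved stays moved. The work goes in short steps, Python scripts to look and compute and a tool call to move; the robot and the scene stay as the last step left them, time stands still between calls to the robot, and variables do not carry over. Pictures are saved under pics/ and viewed, and the job is handed in when it is done.

Besides the shell and the picture viewer there is one more tool, called after "Request:" as name([rows], argument=value, ...), one row to a line, values as JSON. step_arm: Moves the arm, as the interface text tells. Its arguments: {"type":"object","properties":{"deltas":{"type":"array"},"fingers":{"type":"number"},"force":{"type":"number"}},"required":["deltas"]}

```bash
mkdir -p pics; ls; python3 - <<'E'
from rig import *
import cv2
print(sense())
for n in ("scene","side","wrist"):
    im=capture(n); cv2.imwrite(f"pics/{n}0.png",im[:,:,::-1])
    print(n,camera_info(n))
print(tips_ahead)
E
```

```text
pics
{'time': 0.0, 'qpos': array([-1.01640757e+00,  3.85552863e-01,  6.60015264e-03, -4.92571584e-04,
       -1.19399189e+00, -2.58596155e-01]), 'qvel': array([ 0.0017718 , -0.00183667,  0.00085731,  0.00011494, -0.00070768,
       -0.00091035]), 'effort': array([-1.79922899e-04, -3.90667391e+01,  1.87409002e+01,  4.22004461e+00,
        1.09699965e-02, -1.95540169e-04]), 'position': array([ 0.1820314 , -0.59730322,  0.2384527 ]), 'eef_rot': array([-1.05264597, -1.42420531,  1.42204458]), 'ft_force': array([ 0.25396284,  0.5994751 , -0.10494549]), 'torque': array([-0.00784833,  0.01761066, -0.04850222]), 'width': 0.08695033474144767}
scene {'intrinsics': array([[393.21921702,   0.        , 254.06344468],
       [  0.        , 393.21921702, 202.45220047],
       [  0.        ,   0.        ,   1.        ]]), 'T': array([[ 0.46368819,  0.57450277, -0.67449228,  1.39276767],
       [ 0.88597003, -0.30675473,  0.34779108, -0.54465701],
       [-0.00709676, -0.75884656, -0.65123078,  0.99314359],
       [ 0.        ,  0.        ,  0.        ,  1.        ]])}
side {'intrinsics': array([[450
[... 238 characters left out ...]
8275,  0.68241956, -1.21351591],
       [-0.0212345 , -0.74899563, -0.66223458,  1.211949  ],
       [ 0.        ,  0.        ,  0.        ,  1.        ]])}
wrist {'intrinsics': array([[321.05468149,   0.        , 259.11014159],
       [  0.        , 321.05468149, 188.30174997],
       [  0.        ,   0.        ,   1.        ]]), 'tool_from_camera': array([[ 9.99999439e-01,  8.93786808e-04,  5.67604857e-04,
        -5.38640568e-04],
       [-2.94209376e-04, -2.80406921e-01,  9.59881176e-01,
        -1.45508458e-01],
       [ 1.01708946e-03, -9.59880805e-01, -2.80406501e-01,
         7.66758369e-02],
       [ 0.00000000e+00,  0.00000000e+00,  0.00000000e+00,
         1.00000000e+00]])}
0.017
```

View pics/scene0.png

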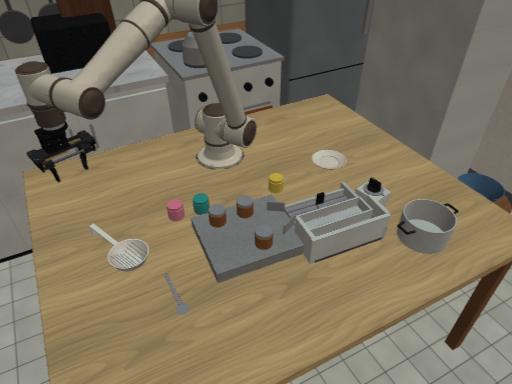

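View pics/side0.png

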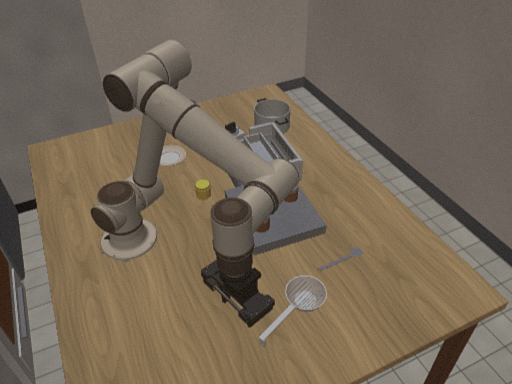

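View pics/wrist0.png

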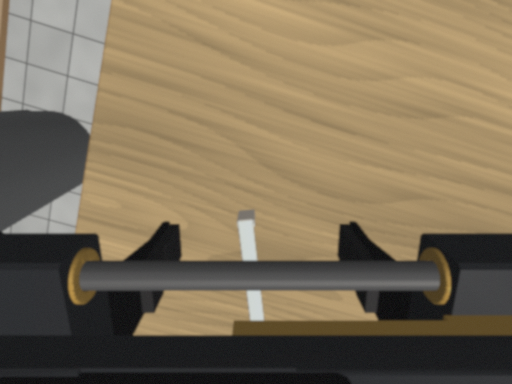

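The scene shows three brown jars near (217,216), (244,207) and (263,237), look-alikes in pink, turquoise and yellow beside the board, the tray in the bay at about (335,225), and the knob near (374,187). I'll zoom in for the measurements.

```bash
python3 - <<'E'
import cv2
im=cv2.imread("pics/scene0.png")
c=im[160:280,180:400]
cv2.imwrite("pics/z1.png",cv2.resize(c[:, :110],None,fx=5,fy=5,interpolation=cv2.INTER_CUBIC))
cv2.imwrite("pics/z2.png",cv2.resize(im[165:265,260:400],None,fx=5.6,fy=5.6,interpolation=cv2.INTER_CUBIC))
cv2.imwrite("pics/z3.png",cv2.resize(im[185:275,180:320],None,fx=5.6,fy=5.6,interpolation=cv2.INTER_CUBIC))
E
```

```text
(no output)
```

View pics/z2.png

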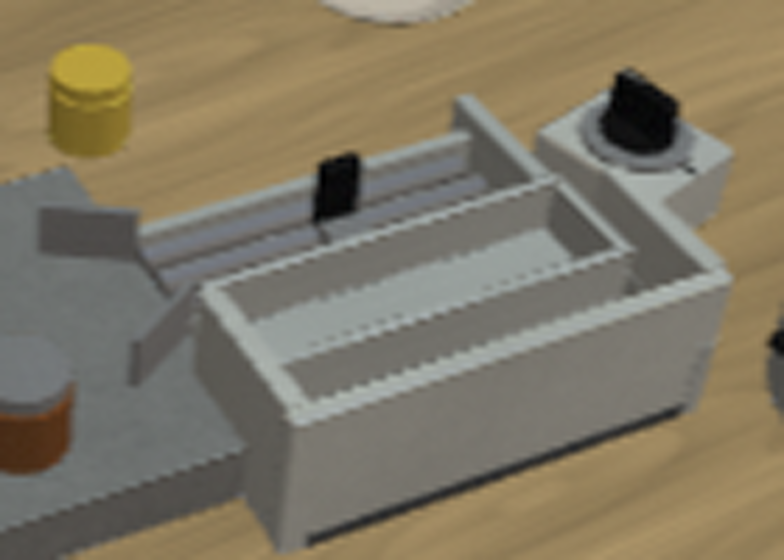

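View pics/z3.png

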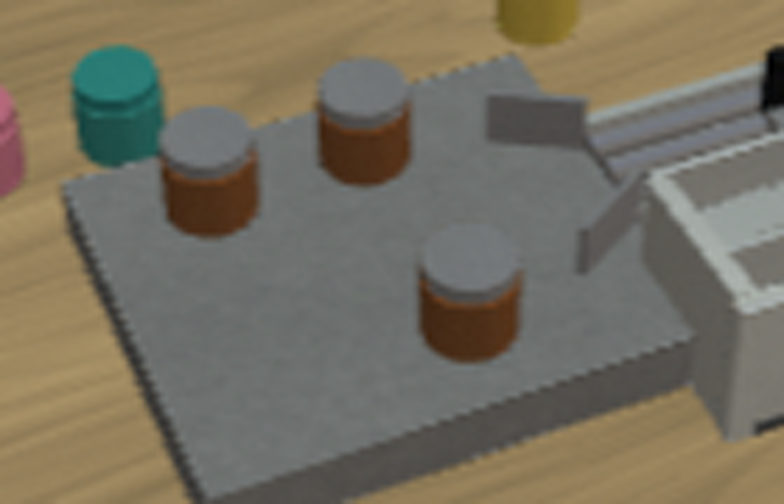

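```bash
cat > h.py <<'E'
import numpy as np, cv2, json
from scipy.optimize import least_squares
from scipy.spatial.transform import Rotation as R
from rig import *
def proj(n,P):
    c=camera_info(n);T=np.linalg.inv(c["T"]);P=np.atleast_2d(P)
    q=P@T[:3,:3].T+T[:3,3];q=q@c["intrinsics"].T
    return q[:,:2]/q[:,2:]
def wT(s):
    T=np.eye(4);T[:3,:3]=R.from_rotvec(s["eef_rot"]).as_matrix();T[:3,3]=s["position"];return T
def ray(n,uv,z,s=None):
    c=camera_info(n)
    T=c["T"] if n!="wrist" else wT(s)@c["tool_from_camera"]
    uv=np.atleast_2d(uv).astype(float)
    d=np.c_[uv,np.ones(len(uv))]@np.linalg.inv(c["intrinsics"]).T@T[:3,:3].T
    return T[:3,3]+d*((z-T[2,3])/d[:,2])[:,None]
def W(w,p):
    p=np.atleast_2d(p)/1000.;c,s=np.cos(w[2]),np.sin(w[2])
    return np.c_[w[0]+c*p[:,0]-s*p[:,1],w[1]+s*p[:,0]+c*p[:,1],p[:,2]]
def Winv(w,P):
    P=np.atleast_2d(P);c,s=np.cos(w[2]),np.sin(w[2]);d=P-[w[0],w[1],0]
    return 1000*np.c_[c*d[:,0]+s*d[:,1],-s*d[:,0]+c*d[:,1],d[:,2]]
E
python3 - <<'E'
from h import *
z3=lambda u,v:((u+.5)/5.6-.5+180,(v+.5)/5.6-.5+185)
z2=lambda u,v:((u+.5)/5.6-.5+260,(v+.5)/5.6-.5+165)
M=np.array([[-140,-320,43.5],[140,-320,43.5],[-140,0,43.5],[177,-16,0],[177,283,0]])
px=np.array([z3(65,188),z3(203,503),z3(515,55),z2(283,550),z2(692,408)])
f=lambda w:(proj("scene",W(w,M))-px).ravel()
r=least_squares(f,[.6,-.1,.1],loss='soft_l1')
w=r.x;print(w,f(w).reshape(-1,2).round(1))
for h in (110,145): print(h,proj("scene",W(w,[[177,-16,h],[177,283,h]])),z2(287,415),z2(728,275))
J=ray("scene",[z3(210,137),z3(365,90),z3(470,260)],.1035);print("jars",J,Winv(w,J))
print("tab",Winv(w,ray("scene",[z2(340,163)],.096)))
k=ray("scene",[z2(645,95),z2(630,72),z2(680,108)],.098);print("knob",k,Winv(w,k))
np.save("w.npy",w)
E
```

```text
[ 0.54267866  0.03294472 -0.08203848] [[-0.4 -0.5]
 [ 0.3  0.5]
 [ 0.9  0.5]
 [-1.7 -0.1]
 [ 0.4 -0.6]]
110 [[311.41440006 239.34922346]
 [390.39092758 213.63941934]] (310.8392857142857, 238.69642857142856) (389.5892857142857, 213.69642857142858)
145 [[312.4241034  231.33296628]
 [392.73302576 205.71056729]] (310.8392857142857, 238.69642857142856) (389.5892857142857, 213.69642857142858)
jars [[ 0.44257438 -0.19682972  0.1035    ]
 [ 0.44753506 -0.09373347  0.1035    ]
 [ 0.61005317 -0.10796387  0.1035    ]] [[ -80.93839222 -237.20483531  103.5       ]
 [ -84.44276882 -134.04882207  103.5       ]
 [  78.69487414 -134.91356719  103.5       ]]
tab [[-20.7716486 132.4266088  96.       ]]
knob [[0.57119553 0.38403547 0.098     ]
 [0.54681889 0.39208622 0.098     ]
 [0.59290057 0.39491353 0.098     ]] [[-3.49692311e-01  3.52246796e+02  9.80000000e+01]
 [-2.53040780e+01  3.58272892e+02  9.80000000e+01]
 [ 2.03909300e+01  3.64866925e+02  9.80000000e+01]]
```

```bash
cat >> h.py <<'E'
w=np.load("w.npy") if __import__("os").path.exists("w.npy") else None
def go(p,yawoff=0.,warmer=True):
    """print tool-frame shift (cm) and turn about tool y to reach point p (mm warmer), tool x along +warmer x turned by yawoff"""
    s=sense();T=wT(s)
    P=W(w,p)[0] if warmer else np.array(p)
    a=w[2]+yawoff
    x=np.array([np.cos(a),np.sin(a),0]);y=np.array([0,0,-1.])
    G=np.c_[x,y,np.cross(x,y)]
    rv=R.from_matrix(T[:3,:3].T@G).as_rotvec()
    print("t",round(s["time"],2),"tcp(warmer mm)",Winv(w,s["position"])[0].round(1),"width",round(s["width"]*1000,1),"F",s["ft_force"].round(1))
    print(" shift now-axes cm",(T[:3,:3].T@(P-T[:3,3])*100).round(2)," shift goal-axes cm",(G.T@(P-T[:3,3])*100).round(2)," turn",rv.round(3))
E
python3 - <<'E'
from h import *
s=sense();print(wT(s)[:3,:3].round(3))
go([-21,132,200]);go([-21,132,200],np.pi)
z3=lambda u,v:((u+.5)/5.6-.5+180,(v+.5)/5.6-.5+185)
print("turq top",Winv(w,ray("scene",[z3(115,72)],.06)),"yellow",Winv(w,ray("scene",[(275.8,177.3)],.06)))
print("saucer",Winv(w,ray("scene",[(329,159)],.02)))
E
```

```text
[[-0.291 -0.001 -0.957]
 [ 0.957  0.002 -0.291]
 [ 0.002 -1.     0.   ]]
t 0.15 tcp(warmer mm) [-307.7 -657.8  238.7] width 87.2 F [ 0.6 -0.5 -0.6]
 shift now-axes cm [ 62.84   3.97 -55.78]  shift goal-axes cm [28.67  3.87 78.98]  turn [-2.000e-03  1.948e+00  1.000e-03]
t 0.15 tcp(warmer mm) [-307.7 -657.8  238.7] width 87.2 F [ 0.6 -0.5 -0.6]
 shift now-axes cm [ 62.84   3.97 -55.78]  shift goal-axes cm [-28.67   3.87 -78.98]  turn [ 1.000e-03 -1.193e+00  2.000e-03]
turq top [[-215.08383203 -260.82604515   60.        ]] yellow [[-215.49853199   49.17566457   60.        ]]
saucer [[-290.43509966  341.75247931   20.        ]]
```

Request:
step_arm([
  [[0,-0.5,0,0,-0.17,0],[0,-0.5,0,0,-0.17,0],[0,-0.5,0,0,-0.17,0],[0,-0.5,0,0,-0.17,0],[0,-0.5,0,0,-0.17,0],[0,-0.5,0,0,-0.17,0],[0,0,0,0,-0.17,0],[-2.1,0,-5.8,0,0,0],[-2.1,0,-5.8,0,0,0],[-2.1,0,-5.8,0,0,0]],
], fingers=1)

```text
time: 1.4
position: [0.2528, -0.4239, 0.264]
eef_rot: [-0.051, -2.205, 2.18]
ft_force: [1.9, 0.5, -0.0]
width: 0.0872
```

```bash
python3 - <<'E'
from h import *
go([0,-150,240],np.pi)
E
```

```text
t 1.4 tcp(warmer mm) [-251.5 -479.   264. ] width 87.2 F [ 1.9  0.5 -0. ]
 shift now-axes cm [-26.14   2.61 -32.1 ]  shift goal-axes cm [-25.15   2.4  -32.9 ]  turn [0.011 0.03  0.006]
```

Request:
step_arm([
  [[-3.6,-0.7,-5.1,0,0.03,0],[-3.6,-0.7,-5.1,0,0,0],[-3.6,-0.7,-5.1,0,0,0],[-3.6,-0.7,-5.1,0,0,0],[-3.6,-0.7,-5.1,0,0,0],[-3.6,-0.7,-5.1,0,0,0],[-3.6,-0.7,-5.1,0,0,0],[0,0,0,0,0,0],[0,0,0,0,0,0],[0,0,0,0,0,0]],
])

```text
time: 2.65
position: [0.5283, -0.0841, 0.3139]
eef_rot: [-0.077, -2.191, 2.164]
ft_force: [-0.1, -0.1, 1.4]
width: 0.0871
```

```bash
python3 - <<'E'
from h import *
go([-21,132,200],np.pi)
s=sense(); np.save("s1.npy",s,allow_pickle=True)
im=capture("wrist");cv2.imwrite("pics/w1.png",im[:,:,::-1])
cv2.imwrite("pics/w1b.png",cv2.resize(im[:,:,::-1],(800,600),interpolation=cv2.INTER_CUBIC))
E
```

```text
t 2.65 tcp(warmer mm) [  -4.7 -117.8  313.9] width 87.1 F [-0.1 -0.1  1.4]
 shift now-axes cm [  1.46  11.7  -24.84]  shift goal-axes cm [  1.63  11.39 -24.98]  turn [0.012 0.003 0.009]
```

View pics/w1b.png

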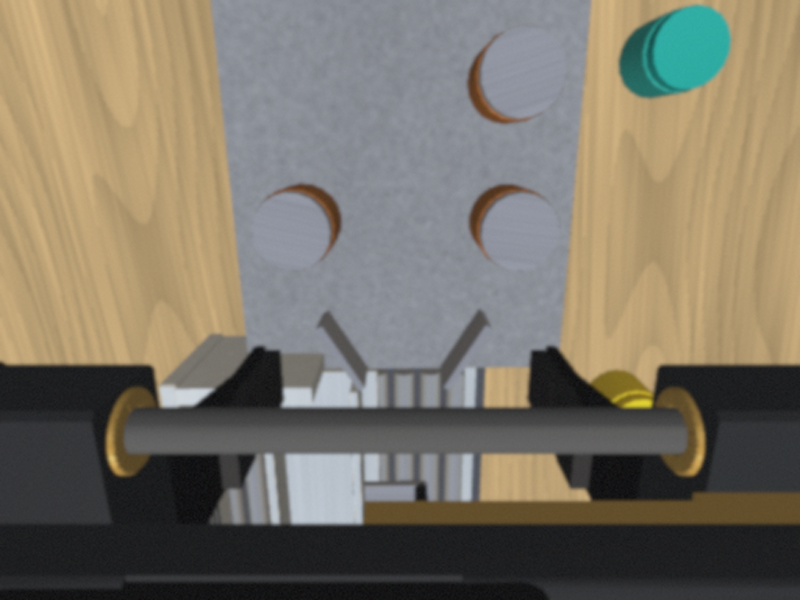

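The wrist view shows exactly three brown jars, with lids at (291,229), (519,231) and (523,72) in the enlarged picture. The funnel is centred near (402,350) and the tray's lane runs down-left of it.

```bash
python3 - <<'E'
from h import *
s=np.load("s1.npy",allow_pickle=True).item()
g=lambda l:(np.array(l)+.5)*.64-.5
print("lids",Winv(w,ray("wrist",g([(291,230),(519,231),(523,72)]),.1035,s)).round(1))
print("board edge: right edge pts",Winv(w,ray("wrist",g([(562,367),(590,10),(245,335),(214,30)]),.0435,s)).round(1))
print("mouth line", Winv(w,ray("wrist",g([(365,368),(443,368)]),.0435,s)).round(1))
print("rail tops y-55", Winv(w,ray("wrist",g([(322,315),(487,313)]),.0835,s)).round(1))
E
```

```text
lids [[  75.  -136.2  103.5]
 [ -87.3 -135.9  103.5]
 [ -82.6 -240.4  103.5]]
board edge: right edge pts [[-149.4   -1.5   43.5]
 [-142.6 -290.2   43.5]
 [ 134.6  -32.5   43.5]
 [ 136.  -275.4   43.5]]
mouth line [[ 29.2  -0.5  43.5]
 [-41.4  -0.5  43.5]]
rail tops y-55 [[ 59.2 -65.3  83.5]
 [-71.3 -67.1  83.5]]
```

Request:
step_arm([
  [[0.3,2,-4.2,0,0,0],[0.3,2,-4.2,0,0,0],[0.3,2,-4.2,0,0,0],[0.3,2,-4.2,0,0,0],[0.3,1,-4.2,0,0,0],[0.3,1,-4,0,0,0],[0,0.6,0,0,0,0],[0,0,0,0,0,0],[0,0,0,0,0,0],[0,0,0,0,0,0]],
], fingers=0.52)

```text
time: 3.95
position: [0.5298, 0.1625, 0.2113]
eef_rot: [-0.104, -2.183, 2.156]
ft_force: [1.1, -0.5, 0.2]
width: 0.0455
```

```bash
python3 - <<'E'
from h import *
go([-21,132,78],np.pi)
s=sense(); np.save("s2.npy",s,allow_pickle=True)
im=capture("wrist");cv2.imwrite("pics/w2.png",im[:,:,::-1])
cv2.imwrite("pics/w2b.png",cv2.resize(im[:,:,::-1],(800,600),interpolation=cv2.INTER_CUBIC))
im=capture("scene");cv2.imwrite("pics/sc2.png",cv2.resize(im[140:290,230:430,::-1],(800,600),interpolation=cv2.INTER_CUBIC))
E
```

```text
t 3.95 tcp(warmer mm) [-23.4 128.1 211.3] width 45.5 F [ 1.1 -0.5  0.2]
 shift now-axes cm [-0.28 13.33 -0.23]  shift goal-axes cm [-0.24 13.33 -0.39]  turn [ 0.012 -0.016  0.003]
```

View pics/w2b.png

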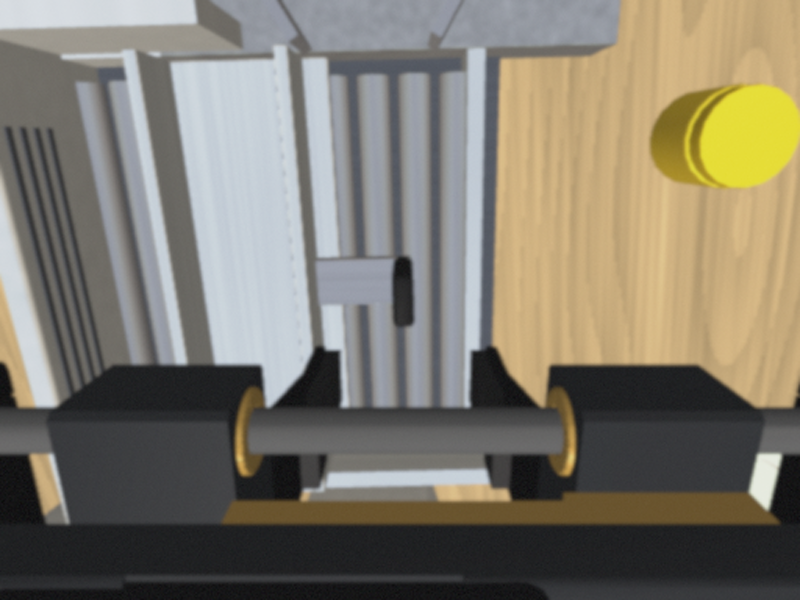

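View pics/sc2.png

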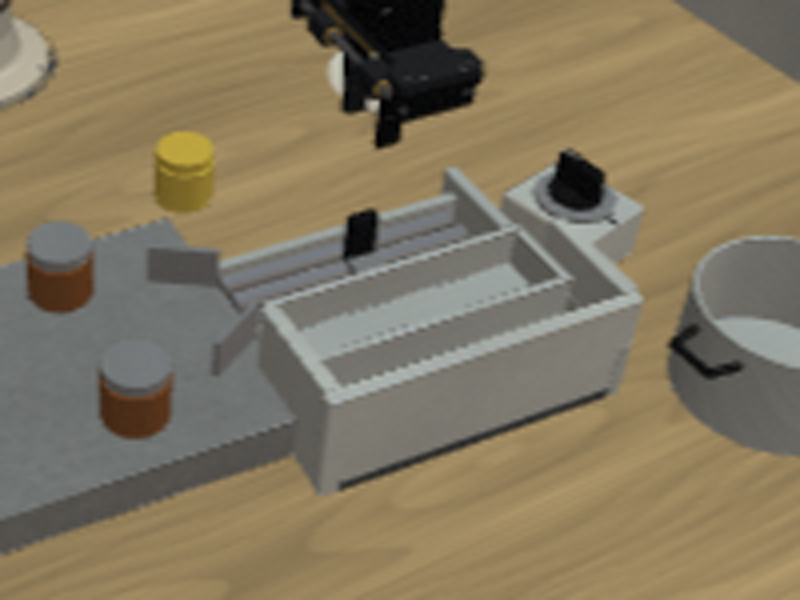

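```bash
python3 - <<'E'
from h import *
s=np.load("s2.npy",allow_pickle=True).item()
g=lambda l:(np.array(l)+.5)*.64-.5
print("tab top",Winv(w,ray("wrist",g([(402,262),(403,325),(393,290),(412,290)]),.096,s)).round(1))
print("board corner",Winv(w,ray("wrist",g([(617,45),(303,48),(437,45)]),.0435,s)).round(1))
print("tray rail inner top edges",Winv(w,ray("wrist",g([(170,62),(277,62),(133,50),(290,46)]),.083,s)).round(1))
print(proj("scene",W(w,[[-21,133,96]])), (230+ 362/4,140+216/4))
E
```

```text
tab top [[-22.  110.4  96. ]
 [-22.  146.   96. ]
 [-16.9 125.8  96. ]
 [-27.2 126.   96. ]]
board corner [[-145.5   -1.1   43.5]
 [  32.2   -2.3   43.5]
 [ -43.6   -2.7   43.5]]
tray rail inner top edges [[ 91.7   9.6  83. ]
 [ 38.5  10.4  83. ]
 [109.1   3.9  83. ]
 [ 31.4   3.2  83. ]]
[[320.41052246 193.6191454 ]] (320.5, 194.0)
```

Request:
step_arm([
  [[-0.1,2.5,-0.2,0,-0.016,0],[0,2.5,0,0,0,0],[0,2.5,0,0,0,0],[0,2.5,0,0,0,0],[0,2,0,0,0,0],[0,1.3,0,0,0,0],[0,0,0,0,0,0],[0,0,0,0,0,0],[0,0,0,0,0,0],[0,0,0,0,0,0]],
])

```text
time: 5.3
position: [0.535, 0.1663, 0.0797]
eef_rot: [-0.1, -2.202, 2.162]
ft_force: [-0.3, 0.5, -0.5]
width: 0.0451
```

Request:
step_arm([
  [[0,0,0,0,0,0],[0,0,0,0,0,0],[0,0,0,0,0,0],[0,0,0,0,0,0],[0,0,0,0,0,0],[0,0,0,0,0,0],[0.1,0,0,0,0,0],[0.3,0,0,0,0,0],[0.5,0,0,0,0,0],[0.5,0,0,0,0,0]],
], fingers=0, force=25)

```text
time: 6.55
position: [0.5206, 0.1676, 0.0801]
eef_rot: [-0.1, -2.203, 2.163]
ft_force: [0.6, 0.1, -0.9]
width: 0.0117
```

```bash
python3 - <<'E'
from h import *
go([-95,132,78],np.pi)
E
```

```text
t 6.55 tcp(warmer mm) [-33.  132.4  80.1] width 11.7 F [ 0.6  0.1 -0.9]
 shift now-axes cm [6.2  0.16 0.05]  shift goal-axes cm [6.2  0.21 0.04]  turn [ 0.019 -0.001 -0.008]
```

Request:
step_arm([
  [[0.8,0,0,0,0,0],[0.8,0,0,0,0,0],[0.8,0,0,0,0,0],[0.8,0,0,0,0,0],[0.8,0,0,0,0,0],[0.8,0,0,0,0,0],[0.6,0,0,0,0,0],[0.4,0,0,0,0,0],[0.3,0,0,0,0,0],[0.3,0,0,0,0,0]],
])

```text
time: 7.8
position: [0.4517, 0.1728, 0.0801]
eef_rot: [-0.1, -2.203, 2.163]
ft_force: [1.7, -1.7, -1.8]
width: 0.0118
```

Request:
step_arm([
  [[0.3,0,0,0,0,0],[0.3,0,0,0,0,0],[0.3,0,0,0,0,0],[0.3,0,0,0,0,0],[0,0,0,0,0,0],[0,0,0,0,0,0],[0,0,0,0,0,0],[0,0,0,0,0,0],[0,0,0,0,0,0],[0,0,0,0,0,0]],
])

```text
time: 9.05
position: [0.4507, 0.1732, 0.0793]
eef_rot: [-0.117, -2.217, 2.173]
ft_force: [1.0, -1.3, -0.1]
width: 0.0117
```

```bash
python3 - <<'E'
from h import *
go([-95,132,78],np.pi)
im=capture("scene");cv2.imwrite("pics/sc3.png",cv2.resize(im[140:290,200:400,::-1],(800,600),interpolation=cv2.INTER_CUBIC))
E
```

```text
t 9.05 tcp(warmer mm) [-103.2  132.3   79.3] width 11.7 F [ 1.  -1.3 -0.1]
 shift now-axes cm [-0.82  0.15  0.03]  shift goal-axes cm [-0.82  0.13  0.03]  turn [ 0.021  0.004 -0.028]
```

View pics/sc3.png

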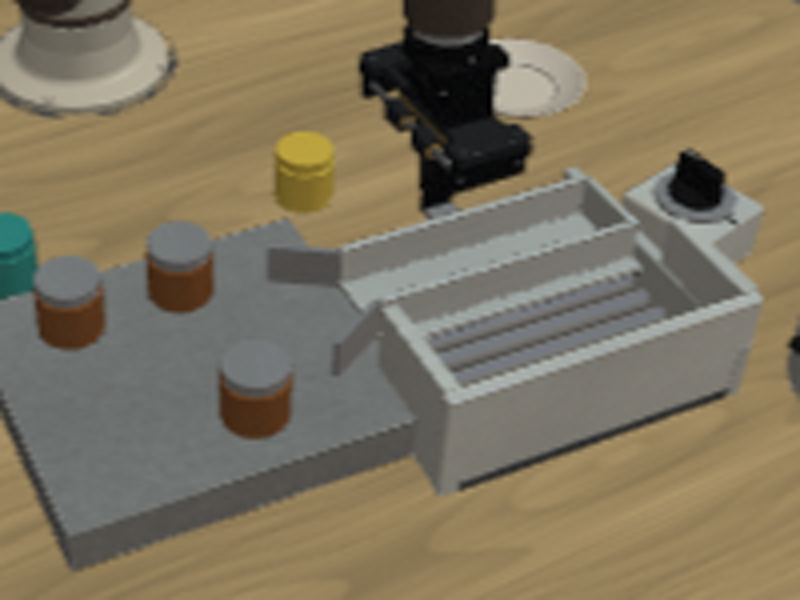

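Request:
step_arm([
  [[0.3,0,0,0,0,0],[0,0,0,0,0,0],[0,0,0,0,0,0],[0,-2,0,0,0,0],[0,-2.5,0,0,0,0],[0,-3,0,0,0.0,0.0],[0,-3,3,0,0,0],[0,-2,4,0,0,0],[0,0,5,0,0,0],[0,0,5,0,0,0]],
], fingers=0.52)

```text
time: 10.35
position: [0.4306, 0.0012, 0.2048]
eef_rot: [-0.112, -2.224, 2.175]
ft_force: [0.7, -0.9, -1.0]
width: 0.0451
```

```bash
python3 - <<'E'
from h import *
w[:2]=W(w,[-6,-1,0])[0][:2]; np.save("w.npy",w)
E
python3 - <<'E'
from h import *
go([-81,-135,200],np.pi)
s=sense(); np.save("s3.npy",s,allow_pickle=True)
im=capture("wrist")
cv2.imwrite("pics/w3b.png",cv2.resize(im[:,:,::-1],(800,600),interpolation=cv2.INTER_CUBIC))
E
```

```text
t 10.35 tcp(warmer mm) [-103.1  -39.8  204.8] width 45.1 F [ 0.7 -0.9 -1. ]
 shift now-axes cm [-2.09  0.32  9.55]  shift goal-axes cm [-2.21  0.48  9.52]  turn [ 0.023  0.011 -0.029]
```

View pics/w3b.png

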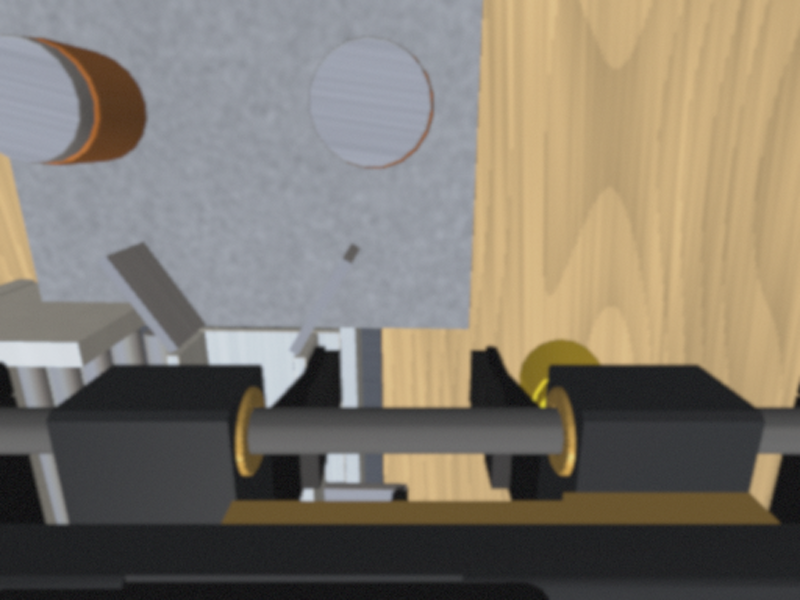

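```bash
python3 - <<'E'
from h import *
s=np.load("s3.npy",allow_pickle=True).item()
g=lambda l:(np.array(l)+.5)*.64-.5
print("lid",Winv(w,ray("wrist",g([(370,102)]),.1035,s)).round(1))
print("board corner",Winv(w,ray("wrist",g([(470,328),(484,2)]),.0435,s)).round(1))
print("mouth",Winv(w,ray("wrist",g([(203,329)]),.0435,s)).round(1))
print("rail top corners",Winv(w,ray("wrist",g([(145,243),(205,320),(346,250)]),.0835,s)).round(1))
E
```

```text
lid [[ -82.6 -134.7  103.5]]
board corner [[-140.5   -1.6   43.5]
 [-138.5 -188.9   43.5]]
mouth [[35.2  3.2 43.5]]
rail top corners [[ 43.1 -62.7  83.5]
 [ 14.9 -18.6  83.5]
 [-66.9 -60.8  83.5]]
```

Request:
step_arm([
  [[-1,0,4,0.02,0.01,-0.03],[-1,0,4,0,0,0],[-0.1,2,1.6,0,0,0],[0,3,0,0,0,0],[0,2.5,0,0,0,0],[0,0,0,0,0,0],[0,0,0,0,0,0],[0,0,0,0,0,0],[0,0,0,0,0,0],[0,0,0,0,0,0]],
], fingers=1)

```text
time: 11.65
position: [0.4438, -0.103, 0.1306]
eef_rot: [-0.102, -2.183, 2.173]
ft_force: [-0.3, 0.4, -0.1]
width: 0.0872
```

```bash
python3 - <<'E'
from h import *
go([-82,-135,84],np.pi)
E
```

```text
t 11.65 tcp(warmer mm) [ -81.4 -142.6  130.6] width 87.2 F [-0.3  0.4 -0.1]
 shift now-axes cm [ 0.08  4.67 -0.74]  shift goal-axes cm [ 0.06  4.66 -0.76]  turn [ 0.005 -0.007 -0.004]
```

Request:
step_arm([
  [[0.1,1,-0.7,0,0,0],[0,2,0,0,0,0],[0,1.6,0,0,0,0],[0,0,0,0,0,0],[0,0,0,0,0,0],[0,0,0,0,0,0],[0,0,0,0,0,0],[0,0,0,0,0,0],[0,0,0,0,0,0],[0,0,0,0,0,0]],
])

```text
time: 12.9
position: [0.4445, -0.094, 0.0843]
eef_rot: [-0.106, -2.187, 2.174]
ft_force: [-0.6, 0.7, -0.0]
width: 0.0871
```

Request:
step_arm([
  [[0,0,0,0,0,0],[0,0,0,0,0,0],[0,0,0,0,0,0],[0,0,0,0,0,0],[0,0,0,0,0,0],[0,0,0,0,0,0],[0,0,0,0,0,0],[-0.5,0,0,0,0,0],[-1,0,0,0,0,0],[-1,0,0,0,0,0]],
], fingers=0, force=12)

```text
time: 14.15
position: [0.4686, -0.0965, 0.0843]
eef_rot: [-0.102, -2.184, 2.173]
ft_force: [0.3, -0.4, -1.2]
width: 0.0599
```

```bash
python3 - <<'E'
from h import *
go([0,-68,84],np.pi)
E
```

```text
t 14.15 tcp(warmer mm) [ -57.2 -134.1   84.3] width 59.9 F [ 0.3 -0.4 -1.2]
 shift now-axes cm [-5.68  0.09 -6.65]  shift goal-axes cm [-5.72  0.03 -6.61]  turn [ 0.006 -0.006 -0.005]
```

Jar A is gripped at 59.9 mm. I'll drag it to the funnel, keeping it on the board.

Request:
step_arm([
  [[-1.2,0,-0.2,0,0,0],[-1.2,0,-0.7,0,0,0],[-1.2,0,-1,0,0,0],[-1.2,0,-1.2,0,0,0],[-0.8,0,-1.2,0,0,0],[0,0,-1.2,0,0,0],[0,0,-0.6,0,0,0],[0,0,0,0,0,0],[0,0,0,0,0,0],[0,0,0,0,0,0]],
])

```text
time: 15.4
position: [0.5356, -0.036, 0.0842]
eef_rot: [-0.102, -2.186, 2.174]
ft_force: [-1.0, -0.2, -0.6]
width: 0.0594
```

```bash
python3 - <<'E'
from h import *
go([0,-68,84],np.pi)
E
```

```text
t 15.4 tcp(warmer mm) [  4.6 -68.3  84.2] width 59.4 F [-1.  -0.2 -0.6]
 shift now-axes cm [ 0.46  0.02 -0.02]  shift goal-axes cm [ 0.46  0.02 -0.03]  turn [ 0.006 -0.005 -0.006]
```

Request:
step_arm([
  [[0.4,0,0,0,0,0],[0,0,0,0,0,0],[0,0,0,0,0,0],[0,0,0,0,0,0],[0,0,0,0,0,0],[0,0,0,0,0,0],[0,0,0,0,0,0],[0,0,0,0,0,0],[0,0,0,0,0,0],[0,0,0,0,0,0]],
])

```text
time: 16.65
position: [0.5309, -0.0362, 0.0842]
eef_rot: [-0.103, -2.185, 2.173]
ft_force: [-0.4, 0.0, -0.4]
width: 0.0598
```

Request:
step_arm([
  [[0,0,0,0,0,0],[0,0,0,0,0,0],[0,0,0,0,0,0],[0,0,0,0,0,0],[0,-2,0,0,0,0],[0,-2.5,0,0,0,0],[0,-1.2,1,0,0,0],[0,0,2.5,0,0,0],[0,0,2,0,0,0],[0,0,0,0,0,0]],
], fingers=0.87)

```text
time: 17.9
position: [0.5248, -0.094, 0.1421]
eef_rot: [-0.101, -2.184, 2.172]
ft_force: [-0.5, 0.3, 0.3]
width: 0.0754
```

Request:
step_arm([
  [[0,0,0,0,0,0],[0,0,0,0,0,0],[0,0,0,0,0,0],[0,2,0,0,0,0],[0,2.5,0,0,0,0],[0,2,0,0,0,0],[0,0,0,0,0,0],[0,0,0,0,0,0],[0,0,0,0,0,0],[0,0,0,0,0,0]],
], fingers=0.27)

```text
time: 19.15
position: [0.5276, -0.091, 0.0778]
eef_rot: [-0.102, -2.19, 2.177]
ft_force: [-0.1, 1.4, 0.1]
width: 0.0242
```

```bash
python3 - <<'E'
from h import *
go([0,8,74],np.pi)
im=capture("scene");cv2.imwrite("pics/sc4.png",cv2.resize(im[140:290,200:400,::-1],(800,600),interpolation=cv2.INTER_CUBIC))
E
```

```text
t 19.15 tcp(warmer mm) [   1.2 -123.8   77.8] width 24.2 F [-0.1  1.4  0.1]
 shift now-axes cm [  0.14   0.47 -13.18]  shift goal-axes cm [  0.12   0.38 -13.18]  turn [ 0.006 -0.002 -0.01 ]
```

View pics/sc4.png

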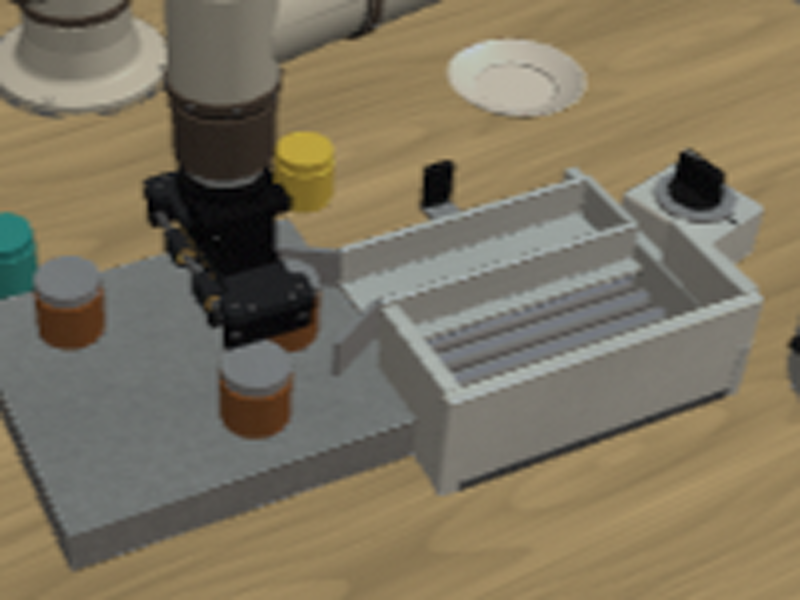

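Request:
step_arm([
  [[0.1,0.3,-1,0,0,0],[0,0,-0.8,0,0,0],[0,0,-0.8,0,0,0],[0,0,-1,0,0,0],[0,0,-1,0,0,0],[0,0,-1,0,0,0],[0,0,-1,0,0,0],[0,0,-1,0,0,0],[0,0,-1,0,0,0],[0,0,-1,0,0,0]],
])

```text
time: 20.45
position: [0.535, 0.0112, 0.0757]
eef_rot: [-0.103, -2.189, 2.177]
ft_force: [-0.3, 0.1, -1.3]
width: 0.0234
```

```bash
python3 - <<'E'
from h import *
go([0,8,74],np.pi)
E
```

```text
t 20.45 tcp(warmer mm) [  0.2 -21.3  75.7] width 23.4 F [-0.3  0.1 -1.3]
 shift now-axes cm [ 0.02  0.19 -2.93]  shift goal-axes cm [ 0.02  0.17 -2.93]  turn [ 0.006 -0.002 -0.01 ]
```

Request:
step_arm([
  [[0,0,-1,0,0,0],[0,0,-1,0,0,0],[0,0,-0.8,0,0,0],[0,0,-0.3,0,0,0],[0,0,0.5,0,0,0],[0,-1,1,0,0,0],[0,-3,1,0,0,0],[0,-4,0.5,0,0,0],[0,-3,1,0,0,0],[0,-2,3,0,0,0]],
])

```text
time: 21.7
position: [0.5295, -0.0301, 0.2107]
eef_rot: [-0.101, -2.188, 2.178]
ft_force: [1.0, -0.2, 0.4]
width: 0.0233
```

Request:
step_arm([
  [[0,-1,4,0,0,0],[-1,0,3,0,0,0],[-1,0,0,0,0,0],[-1,0,0,0,0,0],[0,0,0,0,0,0],[0,0,0,0,0,0],[0,0,0,0,0,0],[0,0,0,0,0,0],[0,0,0,0,0,0],[0,0,0,0,0,0]],
], fingers=1)

```text
time: 22.95
position: [0.5534, -0.1066, 0.2267]
eef_rot: [-0.111, -2.192, 2.179]
ft_force: [0.2, -0.5, -0.0]
width: 0.0867
```

```bash
python3 - <<'E'
from h import *
go([81,-135,84],np.pi)
s=sense(); np.save("s4.npy",s,allow_pickle=True)
im=capture("wrist")
cv2.imwrite("pics/w4b.png",cv2.resize(im[:,:,::-1],(800,600),interpolation=cv2.INTER_CUBIC))
im=capture("scene");cv2.imwrite("pics/sc5.png",cv2.resize(im[140:290,200:400,::-1],(800,600),interpolation=cv2.INTER_CUBIC))
E
```

```text
t 22.95 tcp(warmer mm) [  28.1 -137.2  226.7] width 86.7 F [ 0.2 -0.5 -0. ]
 shift now-axes cm [-5.05 14.36 -0.14]  shift goal-axes cm [-5.29 14.27 -0.22]  turn [ 0.007 -0.003 -0.016]
```

View pics/w4b.png

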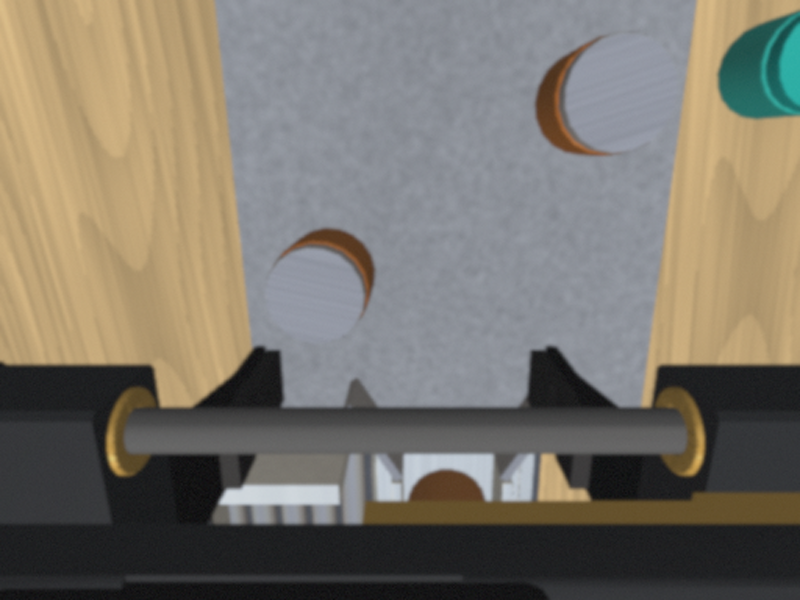

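View pics/sc5.png

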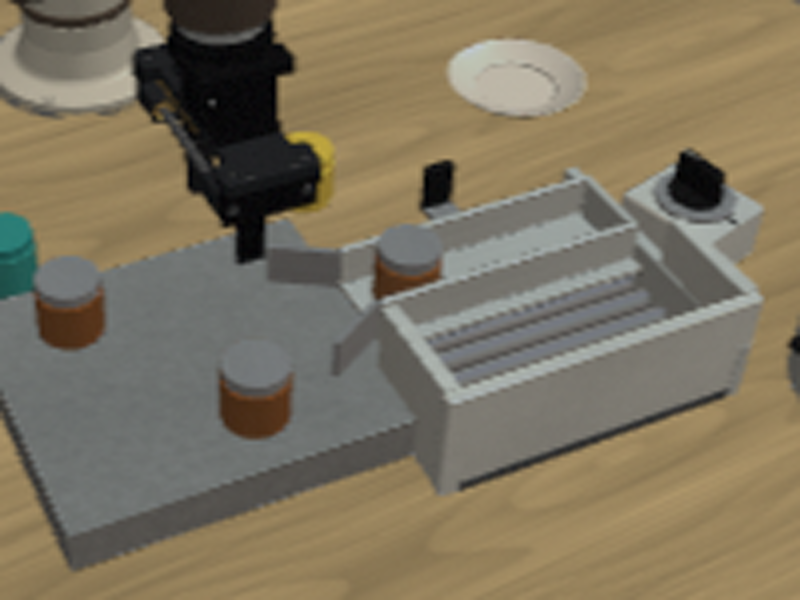

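Jar A now stands inside the tray's lane. Jar B's lid is at (314,293) and jar C's is at (624,93) in the wrist view.

```bash
python3 - <<'E'
from h import *
s=np.load("s4.npy",allow_pickle=True).item()
g=lambda l:(np.array(l)+.5)*.64-.5
print("lids",Winv(w,ray("wrist",g([(314,293),(624,93)]),.1035,s)).round(1))
E
```

```text
lids [[  81.5 -135.9  103.5]
 [ -78.1 -239.6  103.5]]
```

Request:
step_arm([
  [[-2,2.5,0,0,0,0],[-2,2.5,0,0,0,0],[-1,2,0,0,0,0],[0,0,0,0,0,0],[0,1,0,0,0,0],[0,1,0,0,0,0],[0,0,0,0,0,0],[0,0,0,0,0,0],[0,0,0,0,0,0],[0,0,0,0,0,0]],
])

```text
time: 24.3
position: [0.6065, -0.1107, 0.1387]
eef_rot: [-0.119, -2.196, 2.182]
ft_force: [0.2, 0.1, 0.5]
width: 0.087
```

```bash
python3 - <<'E'
from h import *
go([81.5,-136,84],np.pi)
E
```

```text
t 24.3 tcp(warmer mm) [  81.4 -137.   138.7] width 87.0 F [0.2 0.1 0.5]
 shift now-axes cm [ 0.12  5.47 -0.06]  shift goal-axes cm [-0.01  5.47 -0.1 ]  turn [ 0.007 -0.003 -0.023]
```

Request:
step_arm([
  [[0,2,0,0,0,-0.02],[0,2,0,0,0,0],[0,1.2,0,0,0,0],[0,0.2,0,0,0,0],[0,0,0,0,0,0],[0,0,0,0,0,0],[0,0,0,0,0,0],[0,0,0,0,0,0],[0,0,0,0,0,0],[0,0,0,0,0,0]],
])

```text
time: 25.55
position: [0.608, -0.1103, 0.082]
eef_rot: [-0.096, -2.188, 2.171]
ft_force: [-0.0, -0.4, -0.4]
width: 0.087
```

Request:
step_arm([
  [[0,0,0,0,0,0],[0,0,0,0,0,0],[0,0,0,0,0,0],[0,0,0,0,0,0],[0,0,0,0,0,0],[0,0,0,0,0,0],[0,0,0,0,0,0],[0.5,0,0,0,0,0],[1,0,0,0,0,0],[1,0,0,0,0,0]],
], fingers=0)

```text
time: 26.8
position: [0.5827, -0.1081, 0.0821]
eef_rot: [-0.098, -2.189, 2.172]
ft_force: [0.8, -0.5, 0.2]
width: 0.0594
```

Request:
step_arm([
  [[1.2,0,0,0,0,0],[1.2,0,0,0,0,0],[1.2,0,0,0,0,0],[1,0,0,0,0,0],[0.4,0,-0.8,0,0,0],[0,0,-1.2,0,0,0],[0,0,-1.2,0,0,0],[0,0,-1.2,0,0,0],[0,0,-1.2,0,0,0],[0,0,0,0,0,0]],
])

```text
time: 28.05
position: [0.5328, -0.0428, 0.082]
eef_rot: [-0.094, -2.188, 2.172]
ft_force: [0.4, 0.5, -0.1]
width: 0.0597
```

```bash
python3 - <<'E'
from h import *
go([0,-68,84],np.pi)
E
```

```text
t 28.05 tcp(warmer mm) [  2.3 -75.3  82. ] width 59.7 F [ 0.4  0.5 -0.1]
 shift now-axes cm [ 0.23 -0.2  -0.73]  shift goal-axes cm [ 0.23 -0.2  -0.73]  turn [ 0.008 -0.002 -0.002]
```

Request:
step_arm([
  [[0.2,0,0,0,0,0],[0,0,0,0,0,0],[0,0,0,0,0,0],[0,0,0,0,0,0],[0,-2,0,0,0,0],[0,-2.5,0,0,0,0],[0,-1.2,1,0,0,0],[0,0,2.5,0,0,0],[0,0,1.8,0,0,0],[0,0,0,0,0,0]],
], fingers=0.87)

```text
time: 29.3
position: [0.5249, -0.1001, 0.1396]
eef_rot: [-0.095, -2.186, 2.17]
ft_force: [-0.3, 0.9, -0.6]
width: 0.0755
```

Request:
step_arm([
  [[0,0,0,0,0,0],[0,0,0,0,0,0],[0,0,0,0,0,0],[0,2,0,0,0,0],[0,2.5,0,0,0,0],[0,2.2,0,0,0,0],[0,0,0,0,0,0],[0,0,0,0,0,0],[0,0,0,0,0,0],[0,0,0,0,0,0]],
], fingers=0.27)

```text
time: 30.55
position: [0.5276, -0.0973, 0.0733]
eef_rot: [-0.096, -2.191, 2.174]
ft_force: [0.2, 0.9, 0.4]
width: 0.0233
```

```bash
python3 - <<'E'
from h import *
go([0,10,74],np.pi)
im=capture("scene");cv2.imwrite("pics/sc6.png",cv2.resize(im[140:290,200:400,::-1],(800,600),interpolation=cv2.INTER_CUBIC))
E
```

```text
t 30.55 tcp(warmer mm) [   1.6 -130.1   73.3] width 23.3 F [0.2 0.9 0.4]
 shift now-axes cm [  0.16   0.04 -14.01]  shift goal-axes cm [  0.16  -0.07 -14.01]  turn [ 0.008  0.    -0.006]
```

View pics/sc6.png

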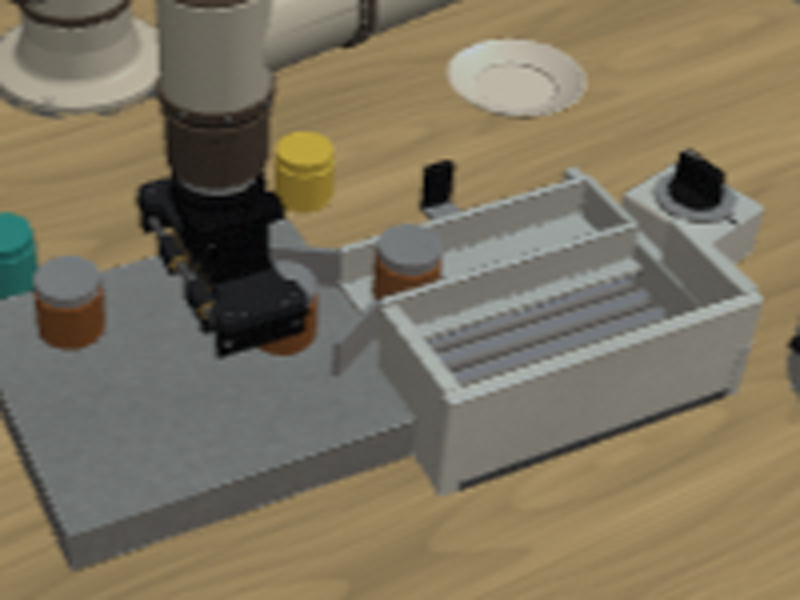

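Request:
step_arm([
  [[0.1,-0.2,-1,0,0,0],[0,0,-0.8,0,0,0],[0,0,-0.8,0,0,0],[0,0,-1,0,0,0],[0,0,-1,0,0,0],[0,0,-1,0,0,0],[0,0,-1,0,0,0],[0,0,-1,0,0,0],[0,0,-1,0,0,0],[0,0,-1,0,0,0]],
])

```text
time: 31.85
position: [0.5344, 0.0046, 0.0764]
eef_rot: [-0.096, -2.19, 2.175]
ft_force: [-0.3, -1.5, -0.6]
width: 0.0234
```

Request:
step_arm([
  [[0,0,-1,0,0,0],[0,0,-1,0,0,0],[0,0,-1,0,0,0],[0,0,-0.5,0,0,0],[0,0,0.5,0,0,0],[0,-1,1,0,0,0],[0,-3,1,0,0,0],[0,-4,0.5,0,0,0],[0,-2,1,0,0,0],[0,0,0,0,0,0]],
])

```text
time: 33.1
position: [0.5339, -0.0022, 0.1823]
eef_rot: [-0.102, -2.192, 2.174]
ft_force: [0.6, 1.2, 0.3]
width: 0.0236
```

```bash
python3 - <<'E'
from h import *
go([-78,-240,140],np.pi)
im=capture("scene");cv2.imwrite("pics/sc7.png",cv2.resize(im[140:290,200:400,::-1],(800,600),interpolation=cv2.INTER_CUBIC))
E
```

```text
t 33.1 tcp(warmer mm) [ 1.000e-01 -3.470e+01  1.823e+02] width 23.6 F [0.6 1.2 0.3]
 shift now-axes cm [ 7.82  3.98 20.58]  shift goal-axes cm [ 7.81  4.23 20.53]  turn [ 0.008 -0.002 -0.009]
```

View pics/sc7.png

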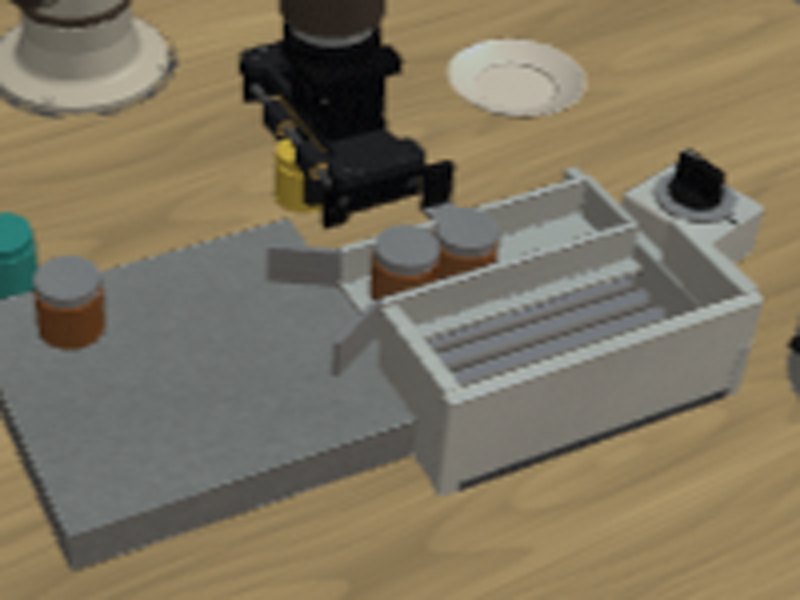

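Request:
step_arm([
  [[1.5,0,4,0,0,0],[1.5,0,4,0,0,0],[1.5,0,4,0,0,0],[1.5,1,4,0,0,0],[1.5,1,4,0,0,0],[0.2,1,0.2,0,0,0],[0,0,0,0,0,0],[0,0,0,0,0,0],[0,0,0,0,0,0],[0,0,0,0,0,0]],
], fingers=1)

```text
time: 34.4
position: [0.4352, -0.1991, 0.1415]
eef_rot: [-0.083, -2.189, 2.169]
ft_force: [0.2, 0.4, -0.0]
width: 0.0866
```

```bash
python3 - <<'E'
from h import *
go([-78,-240,83],np.pi)
s=sense(); np.save("s5.npy",s,allow_pickle=True)
im=capture("wrist")
cv2.imwrite("pics/w5b.png",cv2.resize(im[:,:,::-1],(800,600),interpolation=cv2.INTER_CUBIC))
E
```

```text
t 34.4 tcp(warmer mm) [ -82.1 -239.   141.5] width 86.6 F [ 0.2  0.4 -0. ]
 shift now-axes cm [-0.43  5.84  0.15]  shift goal-axes cm [-0.41  5.85  0.1 ]  turn [0.009 0.003 0.004]
```

View pics/w5b.png

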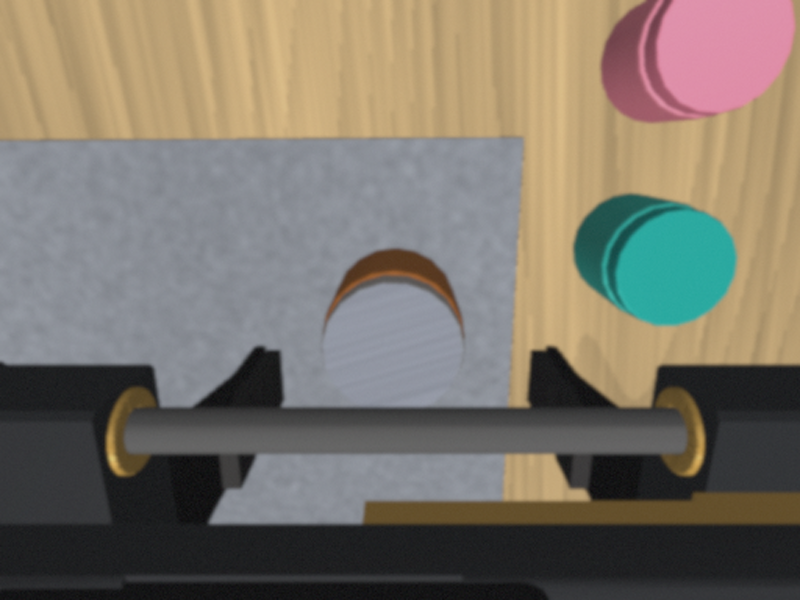

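The last jar sits between the fingers, with its lid at (393,345). The turquoise and pink look-alikes are clear of them.

Request:
step_arm([
  [[-0.4,2,0,0,0,0],[0,2,0,0,0,0],[0,1.4,0,0,0,0],[0,0.2,0,0,0,0],[0,0,0,0,0,0],[0,0,0,0,0,0],[0,0,0,0,0,0],[0,0,0,0,0,0],[0,0,0,0,0,0],[0,0,0,0,0,0]],
])

```text
time: 35.7
position: [0.4428, -0.1982, 0.0879]
eef_rot: [-0.09, -2.194, 2.177]
ft_force: [-0.2, 0.7, 0.0]
width: 0.0869
```

Request:
step_arm([
  [[0,0,0,0,0,0],[0,0,0,0,0,0],[0,0,0,0,0,0],[0,0,0,0,0,0],[0,0,0,0,0,0],[0,0,0,0,0,0],[0,0,0,0,0,0],[-0.5,0,-0.5,0,0,0],[-0.8,0,-0.8,0,0,0],[-0.8,0,-1,0,0,0]],
], fingers=0)

```text
time: 36.95
position: [0.4654, -0.1761, 0.0877]
eef_rot: [-0.089, -2.192, 2.174]
ft_force: [-0.2, -0.9, -1.1]
width: 0.06
```

Request:
step_arm([
  [[-0.8,0,-1.2,0,0,0],[-0.8,0,-1.2,0,0,0],[-0.8,0,-1.2,0,0,0],[-0.8,0,-1.2,0,0,0],[-0.8,0,-1.2,0,0,0],[-0.8,0,-1.2,0,0,0],[-0.4,0,-1.2,0,0,0],[0,0,-1.2,0,0,0],[0,0,-1.2,0,0,0],[0,0,-1.2,0,0,0]],
])

```text
time: 38.2
position: [0.5316, -0.0509, 0.0879]
eef_rot: [-0.088, -2.193, 2.174]
ft_force: [0.3, -0.0, -2.1]
width: 0.0593
```

```bash
python3 - <<'E'
from h import *
go([0,-72,83],np.pi)
E
```

```text
t 38.2 tcp(warmer mm) [  1.8 -83.5  87.9] width 59.3 F [ 0.3 -0.  -2.1]
 shift now-axes cm [ 0.18  0.5  -1.15]  shift goal-axes cm [ 0.18  0.49 -1.15]  turn [ 0.009  0.005 -0.003]
```

Request:
step_arm([
  [[0.1,0,0,0,0,0],[0,0,0,0,0,0],[0,0,0,0,0,0],[0,0,0,0,0,0],[0,-2,0,0,0,0],[0,-2.5,0,0,0,0],[0,-1.2,1,0,0,0],[0,0,2.5,0,0,0],[0,0,2,0,0,0],[0,0,0,0,0,0]],
], fingers=0.87)

```text
time: 39.45
position: [0.5256, -0.1099, 0.1467]
eef_rot: [-0.09, -2.193, 2.174]
ft_force: [-0.1, -0.3, 0.0]
width: 0.0759
```

Request:
step_arm([
  [[0,0,0,0,0,0],[0,0,0,0,0,0],[0,0,0,0,0,0],[0,2,0,0,0,0],[0,2.5,0,0,0,0],[0,2.4,0,0,0,0],[0,0,0,0,0,0],[0,0,0,0,0,0],[0,0,0,0,0,0],[0,0,0,0,0,0]],
], fingers=0.27)

```text
time: 40.7
position: [0.5286, -0.1068, 0.0789]
eef_rot: [-0.092, -2.199, 2.179]
ft_force: [-0.4, -0.2, 0.1]
width: 0.0237
```

```bash
python3 - <<'E'
from h import *
go([0,24,76],np.pi)
im=capture("scene");cv2.imwrite("pics/sc8.png",cv2.resize(im[140:290,200:400,::-1],(800,600),interpolation=cv2.INTER_CUBIC))
E
```

```text
t 40.7 tcp(warmer mm) [   3.4 -139.4   78.9] width 23.7 F [-0.4 -0.2  0.1]
 shift now-axes cm [  0.21   0.44 -16.34]  shift goal-axes cm [  0.34   0.29 -16.34]  turn [ 0.009  0.008 -0.01 ]
```

View pics/sc8.png

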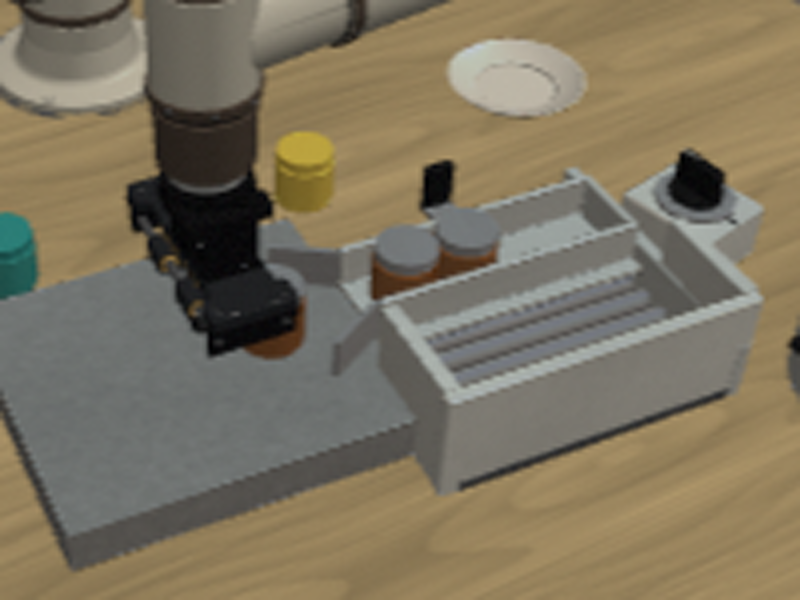

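Request:
step_arm([
  [[0.3,0.2,-1,0,0.008,-0.01],[0,0,-0.8,0,0,0],[0,0,-0.8,0,0,0],[0,0,-1,0,0,0],[0,0,-1,0,0,0],[0,0,-1,0,0,0],[0,0,-1,0,0,0],[0,0,-1,0,0,0],[0,0,-1,0,0,0],[0,0,-1,0,0,0]],
])

```text
time: 42.0
position: [0.5329, -0.005, 0.0777]
eef_rot: [-0.088, -2.187, 2.169]
ft_force: [-0.7, -1.9, -1.0]
width: 0.0234
```

```bash
python3 - <<'E'
from h import *
go([0,24,76],np.pi)
E
```

```text
t 42.0 tcp(warmer mm) [ -0.6 -37.6  77.7] width 23.4 F [-0.7 -1.9 -1. ]
 shift now-axes cm [-0.06  0.22 -6.16]  shift goal-axes cm [-0.06  0.17 -6.16]  turn [ 0.008 -0.     0.002]
```

Request:
step_arm([
  [[0,0,-1,0,0,0],[0,0,-1,0,0,0],[0,0,-1,0,0,0],[0,0,-1,0,0,0],[0,0,-1,0,0,0],[0,0,-0.8,0,0,0],[0,0,-0.3,0,0,0],[0,0,0,0,0,0],[0,0,0,0,0,0],[0,0,0,0,0,0]],
])

```text
time: 43.25
position: [0.5375, 0.0604, 0.0778]
eef_rot: [-0.086, -2.186, 2.169]
ft_force: [-0.4, -1.3, -0.8]
width: 0.0233
```

```bash
python3 - <<'E'
from h import *
go([0,24,76],np.pi)
E
```

```text
t 43.25 tcp(warmer mm) [-1.4 27.9 77.8] width 23.3 F [-0.4 -1.3 -0.8]
 shift now-axes cm [-0.14  0.17  0.39]  shift goal-axes cm [-0.14  0.18  0.39]  turn [ 0.008 -0.     0.004]
```

Request:
step_arm([
  [[0,0,0.5,0,0,0],[0,-1,0.5,0,0,0],[0,-3,0,0,0,0],[0,-4,0,0,0,0],[0,-4,0,0,0,0],[1.5,-1,0,0,0,0],[2,0,-1,0,0,0],[2,0,-2,0,0,0],[2,0,-3,0,0,0],[1.5,0,-3,0,0,0]],
])

```text
time: 44.5
position: [0.4518, 0.1445, 0.2167]
eef_rot: [-0.101, -2.19, 2.163]
ft_force: [0.8, 0.7, 0.0]
width: 0.0236
```

Request:
step_arm([
  [[0.2,0,-2,0,0,0],[0,0,0,0,0,0],[0,0,0,0,0,0],[0,0,0,0,0,0],[0,0,0,0,0,0],[0,0,0,0,0,0],[0,0,0,0,0,0],[0,0,0,0,0,0],[0,0,0,0,0,0],[0,0,0,0,0,0]],
], fingers=0.52)

```text
time: 45.75
position: [0.4483, 0.163, 0.2163]
eef_rot: [-0.098, -2.188, 2.162]
ft_force: [0.0, -0.9, -0.4]
width: 0.0454
```

```bash
python3 - <<'E'
from h import *
go([-97,133,79],np.pi)
s=sense(); np.save("s6.npy",s,allow_pickle=True)
im=capture("wrist")
cv2.imwrite("pics/w6b.png",cv2.resize(im[:,:,::-1],(800,600),interpolation=cv2.INTER_CUBIC))
im=capture("scene");cv2.imwrite("pics/sc9.png",cv2.resize(im[140:290,200:400,::-1],(800,600),interpolation=cv2.INTER_CUBIC))
E
```

```text
t 45.75 tcp(warmer mm) [-98.7 122.9 216.3] width 45.4 F [ 0.  -0.9 -0.4]
 shift now-axes cm [-0.17 13.74 -0.85]  shift goal-axes cm [-0.17 13.73 -1.01]  turn [ 0.012 -0.008  0.001]
```

View pics/w6b.png

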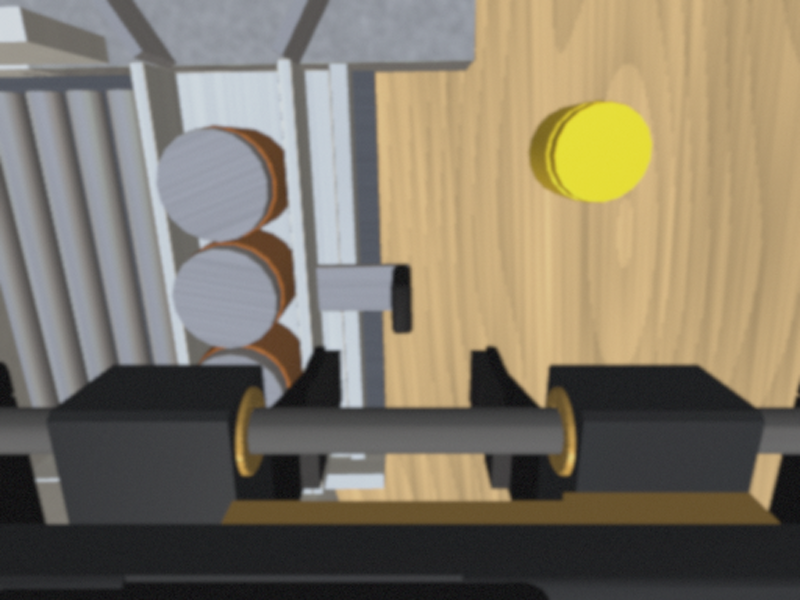

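View pics/sc9.png

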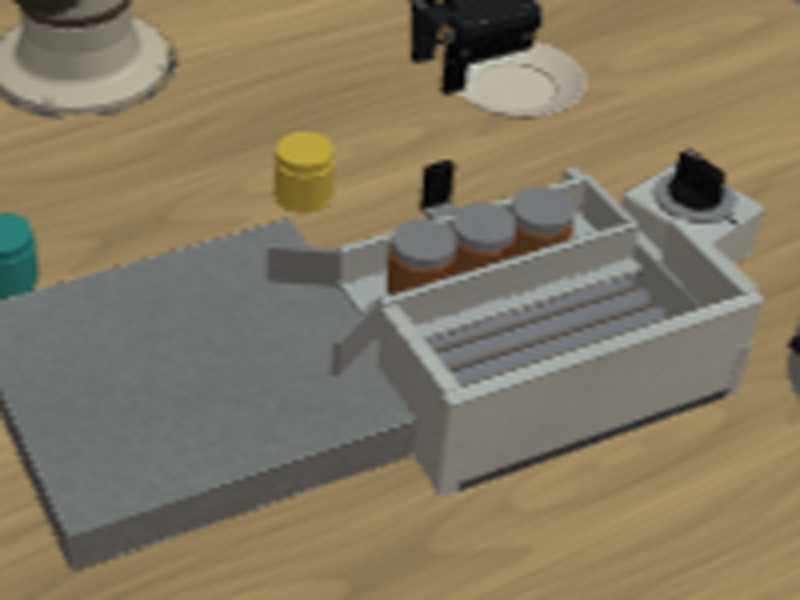

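All three jars stand in single file in the lane, with the nearest lid at (214,183) in the wrist view, well inside the open end. Next I'll grip the tab and roll the tray home.

Request:
step_arm([
  [[-0.1,2.5,-0.9,0,0,0],[0,2.5,0,0,0,0],[0,2.5,0,0,0,0],[0,2.5,0,0,0,0],[0,2,0,0,0,0],[0,1.5,0,0,0,0],[0,0,0,0,0,0],[0,0,0,0,0,0],[0,0,0,0,0,0],[0,0,0,0,0,0]],
])

```text
time: 47.1
position: [0.4529, 0.1759, 0.0804]
eef_rot: [-0.103, -2.196, 2.161]
ft_force: [0.2, -0.2, 0.5]
width: 0.0449
```

Request:
step_arm([
  [[0,0,0,0,0,0],[0,0,0,0,0,0],[0,0,0,0,0,0],[0,0,0,0,0,0],[0,0,0,0,0,0],[0,0,0,0,0,0],[0,0,0,0,0,0],[-0.2,0,0,0,0,0],[-0.4,0,0,0,0,0],[-0.6,0,0,0,0,0]],
], fingers=0, force=30)

```text
time: 48.35
position: [0.4646, 0.1751, 0.081]
eef_rot: [-0.099, -2.197, 2.162]
ft_force: [-1.5, 0.7, 1.0]
width: 0.0118
```

Request:
step_arm([
  [[-0.8,0,0,0,0,0],[-0.9,0,0,0,0,0],[-0.9,0,0,0,0,0],[-0.9,0,0,0,0,0],[-0.9,0,0,0,0,0],[-0.9,0,0,0,0,0],[-0.9,0,0,0,0,0],[-0.8,0,0,0,0,0],[-0.7,0,0,0,0,0],[-0.6,0,0,0,0,0]],
])

```text
time: 49.6
position: [0.5539, 0.1685, 0.0811]
eef_rot: [-0.101, -2.199, 2.161]
ft_force: [-1.2, 3.6, 1.1]
width: 0.0115
```

```bash
python3 - <<'E'
from h import *
go([23,133,79],np.pi)
E
```

```text
t 49.6 tcp(warmer mm) [  6.1 137.   81.1] width 11.5 F [-1.2  3.6  1.1]
 shift now-axes cm [-1.69  0.21  0.4 ]  shift goal-axes cm [-1.69  0.21  0.4 ]  turn [ 0.018 -0.004 -0.005]
```

Request:
step_arm([
  [[-0.5,0,0.2,0,0,0],[-0.4,0,0,0,0,0],[-0.3,0,0,0,0,0],[-0.3,0,0,0,0,0],[-0.3,0,0,0,0,0],[-0.3,0,0,0,0,0],[-0.3,0,0,0,0,0],[-0.3,0,0,0,0,0],[0,0,0,0,0,0],[0,0,0,0,0,0]],
])

```text
time: 50.85
position: [0.5718, 0.1658, 0.0816]
eef_rot: [-0.079, -2.188, 2.153]
ft_force: [-1.7, 2.9, -0.4]
width: 0.0118
```

```bash
python3 - <<'E'
from h import *
go([23,133,79],np.pi)
im=capture("scene");cv2.imwrite("pics/sc10.png",cv2.resize(im[140:290,200:400,::-1],(800,600),interpolation=cv2.INTER_CUBIC))
E
```

```text
t 50.85 tcp(warmer mm) [ 24.1 135.8  81.6] width 11.8 F [-1.7  2.9 -0.4]
 shift now-axes cm [0.1  0.25 0.28]  shift goal-axes cm [0.11 0.26 0.28]  turn [ 0.015 -0.005  0.014]
```

View pics/sc10.png

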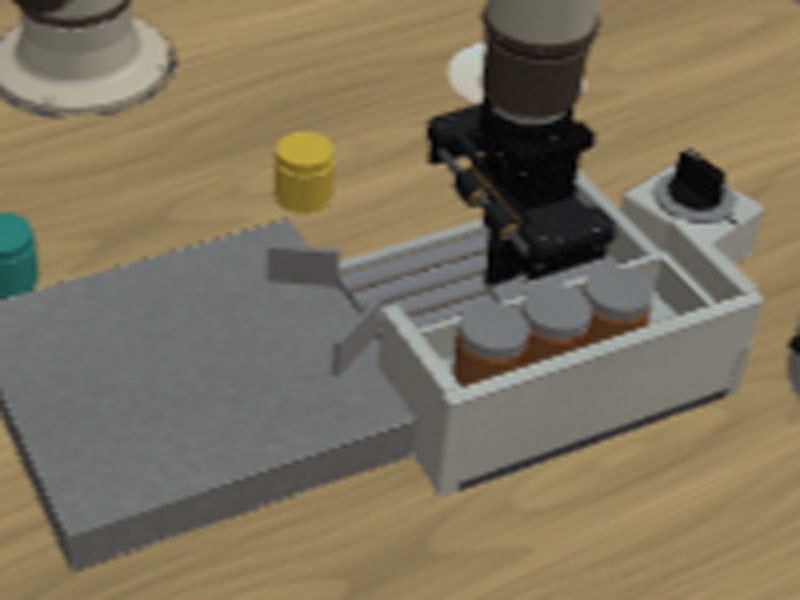

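The tray travelled 121 mm from the front stop and then halted against the push, so it is home. I'll release it and move on to the knob.

Request:
step_arm([
  [[0,0,0,0,0,0],[0,0,0,0,0,0],[0,0,0,0,0,0],[0,-2,0,0,0,0],[0,-3,0,0,0,0],[0,-4,0,0,0,0],[0,-4,0,0,0,0],[0,-1,0,0,0,0],[0,0,-3,0,0,0],[0,0,-4,0,0,0]],
], fingers=0.52)

```text
time: 52.15
position: [0.5806, 0.2283, 0.2244]
eef_rot: [-0.086, -2.174, 2.151]
ft_force: [-0.3, -0.0, 0.4]
width: 0.0454
```

Request:
step_arm([
  [[0,0,-5,0,0,0],[0,0,-5,0,0,0],[0.5,0,-3,0,0,0],[0,0,0,0,0,0],[0,0,0,0,0,0],[0,0,0,0,0,0],[0,0,0,0,0,0],[0,0,0,0,0,0],[0,0,0,0,0,0],[0,0,0,0,0,0]],
], fingers=0.8)

```text
time: 53.4
position: [0.587, 0.3587, 0.2187]
eef_rot: [-0.08, -2.159, 2.152]
ft_force: [-0.4, 0.6, 0.2]
width: 0.0697
```

```bash
python3 - <<'E'
from h import *
go([5,353,200],np.pi)
s=sense(); np.save("s7.npy",s,allow_pickle=True)
im=capture("wrist")
cv2.imwrite("pics/w7b.png",cv2.resize(im[:,:,::-1],(800,600),interpolation=cv2.INTER_CUBIC))
E
```

```text
t 53.4 tcp(warmer mm) [ 23.5 329.3 218.7] width 69.7 F [-0.4  0.6  0.2]
 shift now-axes cm [ 1.84  1.92 -2.32]  shift goal-axes cm [ 1.85  1.87 -2.37]  turn [ 0.002 -0.02   0.028]
```

View pics/w7b.png

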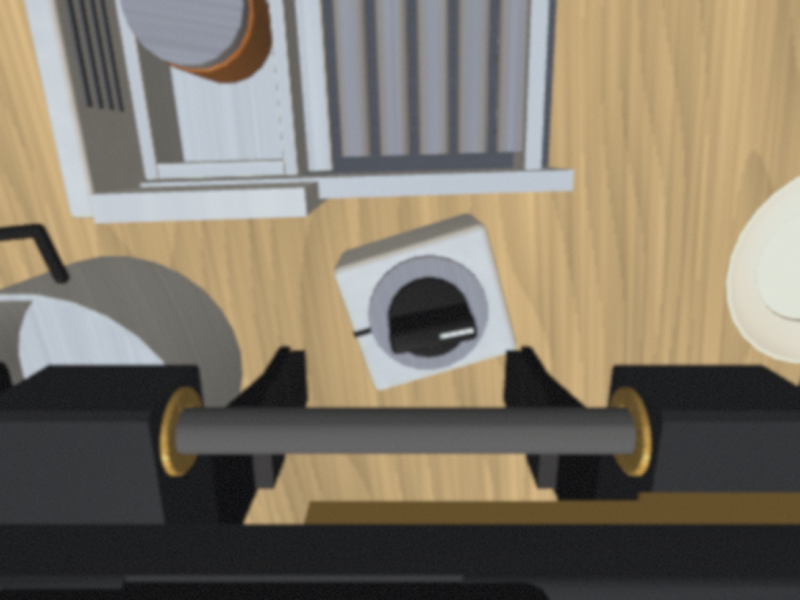

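```bash
python3 - <<'E'
from h import *
s=np.load("s7.npy",allow_pickle=True).item()
print(s["qpos"].round(3))
g=lambda l:(np.array(l)+.5)*.64-.5
B=Winv(w,ray("wrist",g([(433,335),(391,342),(474,327)]),.098,s)).round(1);print("bar",B)
d=B[2]-B[1];print("bar dir deg (warmer)",np.degrees(np.arctan2(d[1],d[0])),np.linalg.norm(d))
print("disc",Winv(w,ray("wrist",g([(428,313)]),.066,s)).round(1))
T=wT(s);c=Winv(w,s["position"])[0]
print("box corners",Winv(w,ray("wrist",g([(336,270),(483,225),(516,348),(382,389)]),.06,s)).round(1))
print("tray +y end wall outer corners/ bay side wall", Winv(w,ray("wrist",g([(158,163),(285,160)]),.083,s)).round(1))
ti=Winv(w,(T[:3,3]+T[:3,0]*.1))[0]-c;print("tool x (warmer)",ti.round(1))
E
```

```text
[ 0.773  0.516  0.177 -0.024 -1.248 -0.868]
bar [[  5.1 354.5  98. ]
 [ 29.  358.1  98. ]
 [-18.1 350.4  98. ]]
bar dir deg (warmer) -170.7153079550928 47.7252553686201
disc [[  5.7 352.1  66. ]]
box corners [[ 62.2 324.3  60. ]
 [-28.7 298.5  60. ]
 [-52.5 380.   60. ]
 [ 36.3 406.7  60. ]]
tray +y end wall outer corners/ bay side wall [[151.  257.6  83. ]
 [ 83.3 257.4  83. ]]
tool x (warmer) [-99.9   2.    2.8]
```

Request:
step_arm([
  [[0,0,0,0,-0.175,0],[0,0,0,0,-0.175,0],[0,0,0,0,-0.175,0],[0,0,0,0,-0.175,0],[0,0,0,0,-0.175,0],[0,0,0,0,-0.175,0],[0,0,0,0,-0.175,0],[0,0,0,0,-0.175,0],[0,0,0,0,-0.175,0],[0,0,0,0,-0.175,0]],
], fingers=0.5)

```text
time: 54.7
position: [0.5869, 0.3593, 0.219]
eef_rot: [-1.285, 1.131, -1.09]
ft_force: [0.3, -0.3, 0.4]
width: 0.0437
```

```bash
python3 - <<'E'
from h import *
go([5.4,353.5,150],np.radians(-80.7))
E
```

```text
t 54.7 tcp(warmer mm) [ 23.3 329.9 219. ] width 43.7 F [ 0.3 -0.3  0.4]
 shift now-axes cm [-2.63  6.95 -1.05]  shift goal-axes cm [-2.62  6.9  -1.38]  turn [ 0.026  0.056 -0.008]
```

Request:
step_arm([
  [[0,0,0,0.026,0.055,-0.008],[-1.3,2,-0.7,0,0,0],[-1.3,2.5,-0.7,0,0,0],[0,2.4,0,0,0,0],[0,0,0,0,0,0],[0,0,0,0,0,0],[0,0,0,0,0,0],[0,0,0,0,0,0],[0,0,0,0,0,0],[0,0,0,0,0,0]],
])

```text
time: 55.95
position: [0.5729, 0.3863, 0.154]
eef_rot: [-1.236, 1.146, -1.149]
ft_force: [-0.2, -0.1, 0.3]
width: 0.0434
```

```bash
python3 - <<'E'
from h import *
go([5.4,353.5,91],np.radians(-80.7))
s=sense(); np.save("s8.npy",s,allow_pickle=True)
im=capture("wrist")
cv2.imwrite("pics/w8b.png",cv2.resize(im[:,:,::-1],(800,600),interpolation=cv2.INTER_CUBIC))
E
```

```text
t 55.95 tcp(warmer mm) [  7.1 355.6 154. ] width 43.4 F [-0.2 -0.1  0.3]
 shift now-axes cm [ 0.21  6.3  -0.26]  shift goal-axes cm [ 0.18  6.3  -0.2 ]  turn [-0.009  0.001 -0.005]
```

View pics/w8b.png

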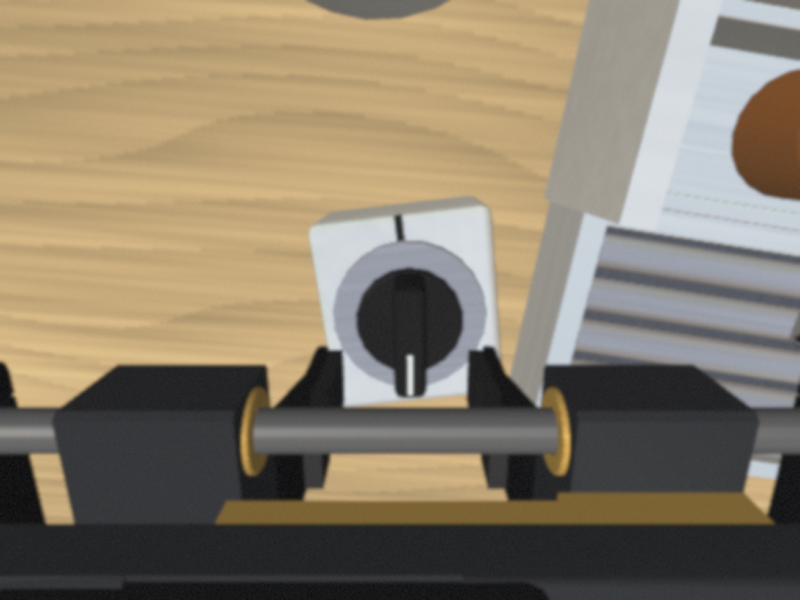

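The bar is vertical in the view and centred between the fingers, at about (410,335). I'll descend and grip it.

Request:
step_arm([
  [[0.1,1.5,-0.2,0,0,0],[0,2,0,0,0,0],[0,1.6,0,0,0,0],[0,0.6,0,0,0,0],[0,0,0,0,0,0],[0,0,0,0,0,0],[0,0,0,0,0,0],[0,0,0,0,0,0],[0,0,0,0,0,0],[0,0,0,0,0,0]],
])

```text
time: 57.25
position: [0.5713, 0.3855, 0.0944]
eef_rot: [-1.234, 1.146, -1.149]
ft_force: [-0.1, 0.6, 1.0]
width: 0.0435
```

Request:
step_arm([
  [[0,0,0,0,0,0],[0,0,0,0,0,0],[0,0,0,0,0,0],[0,0,0,0,0,0],[0,0,0,0,0,0],[0,0,0,0,0,0],[0,0,0,0,0,0],[0,0,0,0,0,0],[0,0,0,0,0,0],[0,0,0,0,0,0]],
], fingers=0, force=25)

```text
time: 58.5
position: [0.5713, 0.3845, 0.0944]
eef_rot: [-1.236, 1.145, -1.15]
ft_force: [-0.7, -0.4, 0.3]
width: 0.0139
```

```bash
python3 - <<'E'
from h import *
go([5.4,353.5,91],np.radians(-80.7))
E
```

```text
t 58.5 tcp(warmer mm) [  5.8 353.7  94.4] width 13.9 F [-0.7 -0.4  0.3]
 shift now-axes cm [ 0.02  0.34 -0.04]  shift goal-axes cm [ 0.02  0.34 -0.04]  turn [-0.009  0.001 -0.005]
```

Gripped at 13.9 mm. I'll turn it clockwise, which is positive about the tool's y axis.

Request:
step_arm([
  [[0,0,0,0,0.05,0],[0,0,0,0,0.1,0],[0,0,0,0,0.12,0],[0,0,0,0,0.12,0],[0,0,0,0,0.12,0],[0,0,0,0,0.12,0],[0,0,0,0,0.12,0],[0,0,0,0,0.12,0],[0,0,0,0,0.12,0],[0,0,0,0,0.1,0]],
])

```text
time: 59.75
position: [0.5711, 0.384, 0.0944]
eef_rot: [-0.511, 1.921, -1.921]
ft_force: [-0.1, -0.5, -0.3]
width: 0.014
```

```bash
python3 - <<'E'
from h import *
go([5.4,353.5,94],np.radians(-80.7)-1.25)
print(sense()["torque"])
E
```

```text
t 59.75 tcp(warmer mm) [  5.5 353.2  94.4] width 14.0 F [-0.1 -0.5 -0.3]
 shift now-axes cm [-0.01  0.04 -0.03]  shift goal-axes cm [-0.    0.04 -0.03]  turn [-0.001  0.127 -0.008]
[-0.35044381  0.1496032   0.0587405 ]
```

Turned 1.12 rad so far. I'll continue in small turns until it meets the stop.

Request:
step_arm([
  [[0,0,0,0,0.05,0],[0,0,0,0,0.05,0],[0,0,0,0,0.05,0],[0,0,0,0,0.05,0],[0,0,0,0,0.05,0],[0,0,0,0,0.04,0],[0,0,0,0,0.04,0],[0,0,0,0,0,0],[0,0,0,0,0,0],[0,0,0,0,0,0]],
])

```text
time: 61.0
position: [0.5705, 0.3852, 0.0944]
eef_rot: [-0.215, 2.102, -2.108]
ft_force: [-0.1, -0.4, 0.4]
width: 0.0177
```

```bash
python3 - <<'E'
from h import *
go([5.4,353.5,94],np.radians(-80.7)-1.25)
print(sense()["torque"])
E
```

```text
t 61.0 tcp(warmer mm) [  4.8 354.3  94.4] width 17.7 F [-0.1 -0.4  0.4]
 shift now-axes cm [-0.03  0.05  0.1 ]  shift goal-axes cm [-0.01  0.04  0.1 ]  turn [-0.005 -0.188 -0.009]
[-0.23851109  0.20971602  0.84541738]
```

The stop was met: turn 1.44 rad, torque 0.85 N m, and the pads opened to 17.7 mm. I'll release, lift and check.

Request:
step_arm([
  [[0,0,0,0,0,0],[0,0,0,0,0,0],[0,0,0,0,0,0],[0,0,0,0,0,0],[0,-1.5,0,0,0,0],[0,-2.5,0,0,0,0],[0,-3,0,0,0,0],[0,-3,0,0,0,0],[0,-2,0,0,0,0],[0,0,0,0,0,0]],
], fingers=0.5)

```text
time: 62.25
position: [0.5703, 0.386, 0.2242]
eef_rot: [-0.202, 2.11, -2.103]
ft_force: [-0.1, -0.1, 0.1]
width: 0.0435
```

```bash
python3 - <<'E'
from h import *
go([5.4,353.5,94],np.radians(-80.7)-1.25)
s=sense(); np.save("s9.npy",s,allow_pickle=True)
im=capture("wrist")
cv2.imwrite("pics/w9b.png",cv2.resize(im[:,:,::-1],(800,600),interpolation=cv2.INTER_CUBIC))
im=capture("scene");cv2.imwrite("pics/sc11.png",cv2.resize(im[140:290,230:430,::-1],(800,600),interpolation=cv2.INTER_CUBIC))
E
```

```text
t 62.25 tcp(warmer mm) [  4.6 355.2 224.2] width 43.5 F [-0.1 -0.1  0.1]
 shift now-axes cm [ 0.17 13.02  0.2 ]  shift goal-axes cm [1.000e-02 1.302e+01 1.800e-01]  turn [ 0.    -0.195 -0.015]
```

View pics/w9b.png

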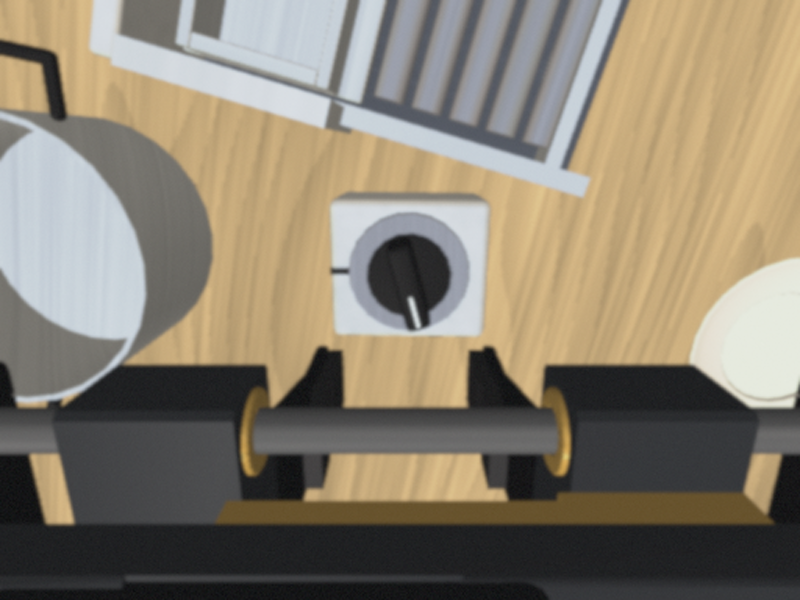

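View pics/sc11.png

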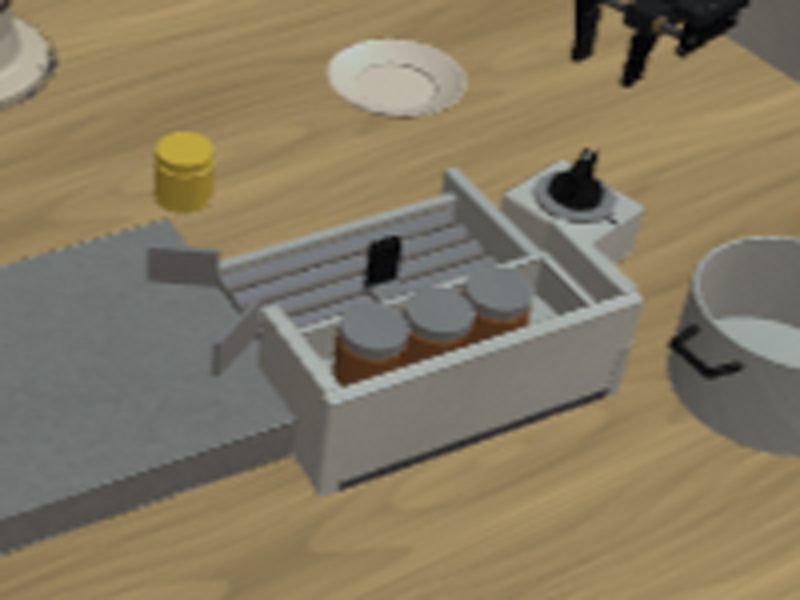

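```bash
python3 - <<'E'
from h import *
s=np.load("s9.npy",allow_pickle=True).item()
g=lambda l:(np.array(l)+.5)*.64-.5
B=Winv(w,ray("wrist",g([(399,238),(417,326)]),.098,s));d=B[1]-B[0]
E=Winv(w,ray("wrist",g([(331,203),(489,203),(484,335),(337,335)]),.06,s));print(E.round(0))
a=lambda d:np.degrees(np.arctan2(d[1],d[0]))
print("bar",B.round(1),a(d),np.linalg.norm(d),"box edges",a(E[1]-E[0]),a(E[2]-E[3]))
print("tray top wall inner pts",Winv(w,ray("wrist",g([(188,42),(316,82)]),.083,s)).round(1))
print("tab top scene expect home/actual",proj("scene",W(w,[[25,133.5,96],[18,133.5,96]])),(230+387/4,140+243/4))
s=np.load("s7.npy",allow_pickle=True).item()
E=Winv(w,ray("wrist",g([(336,270),(483,225),(516,348),(382,389)]),.06,s))
print("initial bar -170.7, box",a(E[1]-E[0]),a(E[2]-E[3]))
E
```

```text
[[ 63. 326.  60.]
 [-29. 298.  60.]
 [-54. 380.  60.]
 [ 39. 409.  60.]]
bar [[ 18.4 328.   98. ]
 [ -5.9 374.   98. ]] 117.8380243564567 52.00531600502939 box edges -163.3488339328107 -163.104274965922
tray top wall inner pts [[152.7 263.3  83. ]
 [ 83.8 263.2  83. ]]
tab top scene expect home/actual [[326.05801386 200.26981056]
 [325.0316456  199.0928102 ]] (326.75, 200.75)
initial bar -170.7, box -164.1294352713226 -163.2302064906702
```

```bash
python3 - <<'E'
from rig import *
print(sense()["time"],sense()["ft_force"]); print(hand_in())
E
```

```text
62.35 [-0.04263983  0.56247012 -0.04790721]
the job is handed in; nothing more can be done
None
```

The job is done and handed in at 62.35 s; the hand-in gives no verdict.

**What I did:** I drew the empty tray out to the front stop. The three brown jars present were each dragged along the board, held lightly, to the funnel, then pushed in from behind. I then rolled the loaded tray home and turned the knob clockwise to its stop.

**Last checks:**
- **Tray:** it travelled 121 mm from the front stop and then halted against the push. The picture after release puts the tab where a fully home tray should have it, and the lane measures at x ≈ 118 mm.
- **Jars:** in the last scene picture all three stand upright in single file in the tray. The outermost centre is about 68 mm from the tray's middle towards the open end; the limit is 104 mm.
- **Knob:** it measures about 1.38 rad in the wrist picture, which fits the 1.3 stop within picture error. I also felt the stop, as the pads began to slip at 0.85 N m.
- **Bystanders and gripper:** the saucer shows no change in the pictures. I did not check the sieve and spoon again, but the arm did no work near them. The gripper ended clear of everything.

**What disagreed:** the first warmer fit from the scene camera was about 6 mm off in x compared with the wrist camera and the front-stop contact. I corrected this before handling any jar.

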